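# Fetch the rear coil from the drying bar

## Robot

A 6-joint arm with a two-finger parallel gripper is mounted at the origin on the work surface. World frame = base frame: x ahead of the robot, y to its left, z up, the work surface at z = 0. Lengths are in m, angles in rad, forces in N, time in s.
With the tool pointing down it reaches from about 0.35 to 0.975 m from the base axis. Payload 4.9 kg.
Tool frame: the origin (TCP) lies at the very end of the fingers, on their centre line; the grasp point (between the pads) lies 19 mm behind it (grasp_offset is the distance from the TCP to the grasp point, in m); x points along the fingers, y is the direction in which the jaws open and shut, and the axes are right-handed (so a half turn about x gives the same grasp; the last joint's range is limited). The gripper opens to 85 mm and grips with 20 to 120 N. Pads are 22 mm wide; open, the fingers measure 114 mm over their backs; the gripper's body (76 mm by 85 mm) begins 54 mm behind the grasp point. The pads swing forward as they close: fully open they stand 13 mm farther back than shut.
Start: joints at [1.079, 0.053, 1.613, -0, 1.476, -0.119], TCP at [0.228, 0.582, 0.197] pointing down, gripper open.
Joint ranges: [-3.01, 3.01], [-1.01, 2.22], [0.06, 2.58], [-1.02, 4.17], [0.09, 2.62], [-3.14, 3.14]. Speed limits (rad/s): [2.57, 2.57, 3.14, 3.14, 3.14, 3.14].

## Interface

Orientations are given as a rotation vector (axis times angle).
In Python, from station import get_obs, get_image, camera_model, finish_job, grasp_offset gives the robot as it stands.
- The arm moves only by the shell command python3 -m crank 'ROWS' [OPENING] [FORCE]. ROWS is JSON, a list that holds one entry, the list of rows, each a list of 4 numbers: the shift along the world's x, y, z in m, then the turn about the world's z in degrees. In form: [[[dx, dy, dz, turn], ...]]. A call has 1 to 5 rows; each row is the pose to reach, as a shift and turn from the pose commanded when the call began; what a row does not reach only later rows make up. A row lasts 1/12 s, in which the tool goes at most 41.7 mm and 7.16 degrees, less where a joint would pass 70% of its speed; a pose out of reach is approached as far as the arm can. A call with a gripper value outside its range is refused whole. OPENING is the opening, from 0 (shut) to 1 (fully open), set as the call begins (- or left out, the last holds). The fingers move at their own pace and stop on an object; FORCE is the grip in N (left out, the last holds). Time passes only in rows, so rows that repeat a pose let the fingers close. It gives the time, the measured TCP pose, the force and the opening at its end, in the units of the state.
- get_obs(): the state, without advancing time (a new reading comes with each control period).
- get_image(name): name is "scene" or "side" or "wrist"; returns (picture, depth): 384x512x3 uint8, red, green, blue; 384x512 float32, m along the optical axis (not along the pixel's ray), 0 where there is no reading.
- camera_model(name): a dict with "fx", "fy", "cx", "cy" (pixels), "xyz" and "attitude" of the camera in the world. Camera axes: x right, y down, z forward; pixel columns grow to the right and rows downward; lengths in m; the calibration is good to about 2 mm. A picture is of the moment at which its call begins: read the wrist's pose just before it. camera_model takes no time and is no camera call; for the wrist camera it gives the pose at the moment of the call.
- finish_job(): hands the job in, once; it reports no verdict.
The state is a dict: "t": time; "q": joint angles; "dq": joint speeds; "effort": joint torques, N m; "tool_pos": TCP position; "tool_rot": TCP orientation; "contact_force": force on the tool from outside, world axes, zero at the start; "wrist_torque": the same for the moment, N m; "opening": finger opening in m.
Only numpy, scipy, OpenCV 4.12 (cv2) and the standard library are available. Lean on these libraries where they do the work, as an engineer would, in place of code of your own. Each camera call takes 0.05 s, during which the arm holds its last target.

## Task

The yellow coil at the back of the grey rack's bar is next for potting. Hang the blue and the green coil that are in front of it on the bar of the red side stand, take the yellow coil off and stand it upright, fully down, in the black potting case, then hang the blue and the green coil back on the grey rack, each at the spot where it hung before, and let go of everything. Do not disturb the screwdriver, the small potted unit or the jar.

Things in the scene. Friction and masses are not known exactly. Their poses are not given: they have to be found in the camera images.
- coil_yellow: Coil taped yellow: flat ring, outside 92 mm, hole 44 mm, 26 mm thick, 0.45 to 0.7 kg. Origin at the ring's centre, x along the hole's axis; may be turned about x. At first rearmost on the grey rack's bar. Hanging, its origin is 16 mm below the bar's axis and its wall stands 24 mm above the bar's top: pinch it there across the 26 mm, fingertips above the bar.
- coil_blue: Coil taped blue: flat ring, outside 92 mm, hole 44 mm, 26 mm thick, 0.45 to 0.7 kg. Origin at the ring's centre, x along the hole's axis; may be turned about x. At first middle or front on the grey rack's bar. Hanging, its origin is 16 mm below the bar's axis and its wall stands 24 mm above the bar's top: pinch it there across the 26 mm, fingertips above the bar.
- coil_green: Coil taped green: flat ring, outside 92 mm, hole 44 mm, 26 mm thick, 0.45 to 0.7 kg. Origin at the ring's centre, x along the hole's axis; may be turned about x. At first middle or front on the grey rack's bar. Hanging, its origin is 16 mm below the bar's axis and its wall stands 24 mm above the bar's top: pinch it there across the 26 mm, fingertips above the bar.
- rack: Grey rack, fixed. Base 90 mm wide, 14 thick; post of 16 mm at x=+105 mm, 148 high; level bar of 12 mm (axis y=0, z=140 mm) from the post along own -x to its free end at x=-100. Stop pin there stands 8 mm above the bar: raise a coil some 16 mm to slide it on or off. Origin under the base, z up. Coils hang near x=+56 (rear), 0, -56 mm (front).
- side_stand: Red side stand, empty at first, fixed. Base 90 mm wide, 14 thick; post of 16 mm at x=+88 mm, 148 high; level bar of 12 mm (axis y=0, z=140 mm) from the post along own -x to its free end at x=-83. Stop pin there stands 8 mm above the bar: raise a coil some 16 mm to slide it on or off. Origin under the base, z up. Coil spots: x=+30 and -30 mm.
- case: Black potting case on an aluminium nest plate (150 x 170 x 8 mm), fixed. Outside 56 (x) x 120 mm (y), inside 48 x 112, rim 74 and inner floor 12 mm above the bench; two white ribs 8 mm high on the floor cradle the coil. Coil stands with its hole's axis along the case's x, either way; fully down its centre is at x=0, y=0, z=62 mm. Origin under the plate's centre, z up.
- screwdriver: Bystander, leave alone: screwdriver with an orange handle, lying on the bench in front of the stands, about 200 mm long. Origin at the underside, x along its length.
- potted_unit: Bystander, leave alone: small black potted block 70 x 90 x 50 mm with a brass stud on top, on the bench in front of the stands. Origin at the centre of its underside.
- jar: Bystander, leave alone: amber jar with a steel cap, 64 mm diameter, 70 mm high, beyond the stands. Origin at the centre of its underside.

How it is judged:
On the way, in this order (a step that is already met when the one before it is completed fails the run):
1. the blue and the green coil both hang, released, on the bar of the red side stand (x of coil_blue in the frame of side_stand between -0.068 and 0.068 m and y of coil_blue in the frame of side_stand between -0.015 and 0.015 m and z of coil_blue in the frame of side_stand between 0.116 and 0.132 m and contact force between each of coil_blue, coil_green and the fingers below 0.2 N and x of coil_green in the frame of side_stand between -0.068 and 0.068 m and y of coil_green in the frame of side_stand between -0.015 and 0.015 m and z of coil_green in the frame of side_stand between 0.116 and 0.132 m), for 0.2 s.
2. the yellow coil stands upright, fully down and released, in the potting case while the other two are still parked (all of step 1 and x of coil_yellow in the frame of case between -0.013 and 0.013 m and y of coil_yellow in the frame of case between -0.012 and 0.012 m and z of coil_yellow in the frame of case between 0.0563 and 0.0683 m and angle between the x axis of coil_yellow and the x axis of case, either way round below 0.2 rad and contact force between coil_yellow and the fingers below 0.2 N), for 0.2 s.
At the end, for the whole second after the job is handed in: The yellow coil stands in the case: centre within 13 mm (x) and 12 mm (y) of the middle, within 6 mm of its fully-down height, its axis within 0.2 rad of the case's x; the blue and the green coil hang on the grey rack's bar, each within 20 mm of where it hung at the start; all released and at rest (x of coil_yellow in the frame of case between -0.013 and 0.013 m and y of coil_yellow in the frame of case between -0.012 and 0.012 m and z of coil_yellow in the frame of case between 0.0563 and 0.0683 m and angle between the x axis of coil_yellow and the x axis of case, either way round below 0.2 rad and contact force between each of coil_yellow, coil_blue, coil_green and the fingers below 0.2 N and linear speed of each of coil_yellow, coil_blue, coil_green below 0.02 m/s and angular speed of each of coil_yellow, coil_blue, coil_green below 0.3 rad/s and distance of each of coil_blue, coil_green from where it was at the start of the episode below 0.02 m and y of coil_blue in the frame of rack between -0.015 and 0.015 m and z of coil_blue in the frame of rack between 0.116 and 0.132 m and y of coil_green in the frame of rack between -0.015 and 0.015 m and z of coil_green in the frame of rack between 0.116 and 0.132 m); the robot touches nothing.
It fails at once if the screwdriver is moved more than 25 mm (distance of screwdriver from where it was at the start of the episode above 0.025 m).
It fails at once if the potted unit is moved more than 25 mm (distance of potted_unit from where it was at the start of the episode above 0.025 m).
It fails at once if the jar is moved more than 25 mm (distance of jar from where it was at the start of the episode above 0.025 m).
It also fails if it takes over 128 s, if anything falls off the work surface, if the arm or the gripper's body presses on something with over 40 N, if the wrist force passes 120 N, or if a joint passes its speed limit or range.

## Working session

There is one attempt and no reset: what is moved stays moved. The work goes in short steps, Python scripts to look and compute and a shell command to move; the robot and the scene stay as the last step left them, time stands still between calls to the robot, and variables do not carry over. Pictures are saved under pics/ and viewed, and the job is handed in when it is done.

```bash
ls; mkdir -p pics
cat > h.py <<'E'
import numpy as np, cv2
from scipy.spatial.transform import Rotation as R
from station import *
def snap(name,fn):
    m=camera_model(name); im,d=get_image(name)
    cv2.imwrite('pics/'+fn+'.png',im[:,:,::-1]); np.savez('pics/'+fn+'.npz',im=im,d=d)
    return im,d,m
def rot(m):
    a=np.array(m['attitude'],float)
    return a if a.shape==(3,3) else R.from_rotvec(a).as_matrix()
def pts(d,m):
    v,u=np.indices(d.shape); P=np.stack([(u-m['cx'])/m['fx']*d,(v-m['cy'])/m['fy']*d,d],-1)
    return P@rot(m).T+np.array(m['xyz'])
E
python3 - <<'E'
from h import *
print(get_obs(), grasp_offset)
for n in ['scene','side','wrist']:
    im,d,m=snap(n,n+'0'); print(n,m)
    np.savez('pics/P_'+n+'0.npz',P=pts(d,m),im=im,d=d)
E
```

```text
pics
{'t': 0.0, 'q': array([ 1.07901321e+00,  5.33492587e-02,  1.61428517e+00, -8.28560989e-06,
        1.47601228e+00, -1.19015312e-01]), 'dq': array([ 4.30238217e-04, -9.28292129e-05, -1.20361004e-03, -2.72598876e-04,
        1.67240838e-03, -1.33538475e-03]), 'effort': array([-7.13209429e-04, -3.93686378e+01, -3.70172954e+01, -1.87835817e-04,
        7.12881127e-03, -3.56204896e-05]), 'tool_pos': array([0.22730305, 0.58145742, 0.19577308]), 'tool_rot': array([ 0.29094017,  1.55154882, -0.2940362 ]), 'contact_force': array([0.65790042, 0.4642295 , 0.55976146]), 'wrist_torque': array([-0.03635225, -0.00715527, -0.00988334]), 'opening': 0.08509677438922462} 0.0187
scene {'fx': 379.5523086037031, 'fy': 379.5523086037031, 'cx': 255.20375067169985, 'cy': 196.34863795001988, 'xyz': array([ 0.90364775, -0.50091787,  0.74131099]), 'attitude': array([-2.29957948, -0.69134243,  0.30086732])}
side {'fx': 403.20185599738465, 'fy': 403.20185599738465, 'cx': 256.6975590713585, 'cy': 188.3879932954103, 'xyz': array([0.45184709, 0.62672867, 0.76057885]), 'attitude': array([-0.22808328,  2.84638557, -1.14585254])}
wrist {'fx': 327.85600771311016, 'fy': 327.85600771311016, 'cx': 252.3426989107179, 'cy': 193.4917473136959, 'xyz': array([0.16470256, 0.60680686, 0.37285062]), 'attitude': array([2.40263286, 1.64113484, 0.220745  ])}
```

View pics/scene0.png

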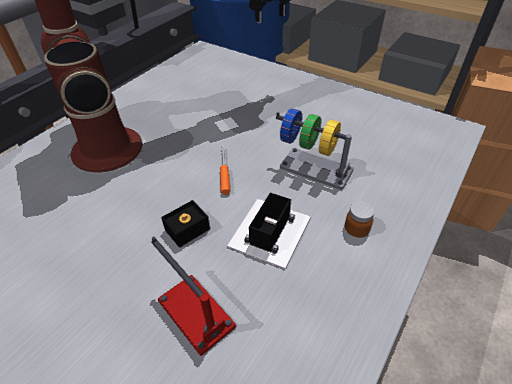

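View pics/side0.png

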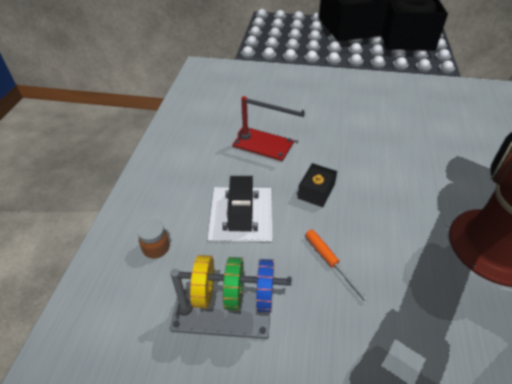

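View pics/wrist0.png

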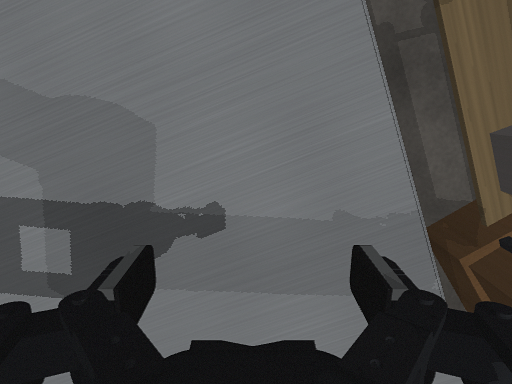

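The scene view shows blue (290,125, front), green (310,131) and yellow (330,137) on the rack. The red stand is at (195,300), the case at (270,222), the unit at (186,222), the screwdriver at (225,175) and the jar at (360,220). I'll measure these with depth and colour.

```bash
cat > m.py <<'E'
from h import *
def masks(im):
    hsv=cv2.cvtColor(im,cv2.COLOR_RGB2HSV); h,s,v=[hsv[...,i].astype(int) for i in range(3)]
    return dict(yellow=(h>20)&(h<32)&(s>150)&(v>90),green=(h>45)&(h<80)&(s>120)&(v>40),blue=(h>105)&(h<125)&(s>140)&(v>40),red=((h<5)|(h>174))&(s>180)&(v>60))
def coil(Pm):
    return Pm
if __name__=='__main__':
  for n in ['scene','side']:
    z=np.load(f'pics/P_{n}0.npz');P,im,d=z['P'],z['im'],z['d']
    for k,mk in masks(im).items():
        mk=mk&(d>0)&(np.abs(P[...,0])<1.2)&(np.abs(P[...,1])<0.9)&(P[...,2]>(-.01 if k=='red' else .05))&(P[...,2]<.25)
        q=P[mk]
        if k!='red': 
            # keep x>0.2 top strip
            top=q[q[:,2]>q[:,2].max()-.008]
            print(n,k,len(q),'med',np.median(q,0).round(4),'zmax',np.percentile(q[:,2],99).round(4),'zmin',q[:,2].min().round(3),'top mean',top.mean(0).round(4),len(top),'rng',q.min(0).round(3),q.max(0).round(3))
        else: 
            for lo,hi in [(.005,.025),(.10,.145),(.145,.16)]:
                b=q[(q[:,2]>lo)&(q[:,2]<hi)]
                if len(b)>3:
                    print(n,k,lo,len(b),b.mean(0).round(4),cv2.minAreaRect((b[:,:2]*1000).astype(np.float32)))
E
python3 m.py
```

```text
scene yellow 337 med [0.6161 0.2364 0.149 ] zmax 0.17 zmin 0.09 top mean [0.6125 0.2586 0.1669] 94 rng [0.592 0.216 0.09 ] [0.628 0.291 0.171]
scene green 371 med [0.5632 0.2345 0.1466] zmax 0.1699 zmin 0.089 top mean [0.5576 0.2565 0.1671] 78 rng [0.535 0.213 0.089] [0.573 0.295 0.172]
scene blue 388 med [0.5079 0.232  0.1456] zmax 0.1699 zmin 0.083 top mean [0.5021 0.2493 0.1667] 84 rng [0.488 0.208 0.083] [0.517 0.294 0.171]
scene red 0.005 2258 [ 0.5814 -0.2769  0.0132] ((310.18115234375, -115.9326171875), (203.80946350097656, 784.626708984375), 69.87672424316406)
scene red 0.1 103 [ 0.6427 -0.2884  0.1234] ((638.3101806640625, -285.20257568359375), (14.810527801513672, 18.46783447265625), 78.74073028564453)
scene red 0.145 56 [ 0.6393 -0.2849  0.147 ] ((639.2486572265625, -285.37457275390625), (13.832093238830566, 13.926200866699219), 30.512537002563477)
side yellow 894 med [0.6072 0.2869 0.1598] zmax 0.1724 zmin 0.095 top mean [0.6111 0.2701 0.1693] 314 rng [0.595 0.234 0.095] [0.63  0.314 0.174]
side green 651 med [0.5535 0.2847 0.1631] zmax 0.1727 zmin 0.103 top mean [0.5558 0.2641 0.17  ] 222 rng [0.54  0.234 0.103] [0.569 0.309 0.176]
side blue 514 med [0.4987 0.2788 0.1649] zmax 0.1729 zmin 0.121 top mean [0.4999 0.262  0.1695] 229 rng [0.486 0.231 0.121] [0.512 0.304 0.174]
side red 0.005 797 [ 0.5736 -0.2593  0.0156] ((576.2904052734375, -262.3385925292969), (85.41912078857422, 139.42037963867188), 72.75270080566406)
```

```bash
cat > m2.py <<'E'
from m import *
from scipy.optimize import least_squares
A=[np.load(f'pics/P_{n}0.npz') for n in ['scene','side']]
def bar(xr,yr,zr,name):
    for z,n in zip(A,['scene','side']):
        P,im=z['P'],z['im'];mk=np.ones(P.shape[:2],bool)
        mx=masks(im)
        for k in ['yellow','green','blue']: mk&=~cv2.dilate(mx[k].astype(np.uint8),np.ones((3,3))).astype(bool)
        for i,r in enumerate([xr,yr,zr]): mk&=(P[...,i]>r[0])&(P[...,i]<r[1])
        q=P[mk]
        if len(q)<10: print(name,n,len(q)); continue
        vx,vy,x0,y0=cv2.fitLine(q[:,:2].astype(np.float32),cv2.DIST_HUBER,0,.001,.001).ravel()
        t=(q[:,:2]-[x0,y0])@[vx,vy]
        print(name,n,len(q),'yaw',np.degrees(np.arctan2(vy,vx)).round(2),'pt',x0.round(4),y0.round(4),'ends',[(np.array([x0,y0])+[vx*a,vy*a]).round(4) for a in (np.percentile(t,1),np.percentile(t,99))],'z',np.percentile(q[:,2],[5,50,95]).round(3))
bar((.44,.70),(.2,.33),(.128,.152),'rackbar')
bar((.44,.72),(.15,.38),(.008,.022),'rackbase')
bar((.35,.72),(-.4,-.1),(.128,.152),'sidebar')
bar((.40,.72),(-.4,-.1),(.149,.17),'sidepin')
for k in ['yellow','green','blue']:
    Q=[]
    for z in A:
        P,im,d=z['P'],z['im'],z['d']
        mk=masks(im)[k]&(P[...,2]>.14)&(P[...,2]<.2)&(np.abs(P[...,1]-.26)<.08)&(np.abs(P[...,0]-.55)<.12)
        q=P[mk]; Q.append(q)
    q=np.concatenate(Q)
    f=lambda c,q:np.maximum(0,np.hypot(q[:,1]-c[0],q[:,2]-c[1])-.046)+np.maximum(0,.022-np.hypot(q[:,1]-c[0],q[:,2]-c[1]))
    for nm,qq in zip(['scene','side','both'],Q+[q]):
        s=least_squares(lambda c:np.hypot(qq[:,1]-c[0],qq[:,2]-c[1])-.046,[.26,.124],loss='soft_l1',f_scale=.001)
        print(k,nm,s.x.round(4),'x',np.percentile(qq[:,0],[2,98]).round(4))
E
python3 m2.py
```

```text
rackbar scene 202 yaw 4.41 pt 0.581 0.259 ends [array([0.4568, 0.2494]), array([0.6665, 0.2656])] z [0.132 0.143 0.148]
rackbar side 523 yaw 4.2 pt 0.5697 0.2656 ends [array([0.4583, 0.2574]), array([0.6655, 0.2726])] z [0.135 0.146 0.149]
rackbase scene 1366 yaw -0.2 pt 0.5843 0.2517 ends [array([0.4926, 0.252 ]), array([0.6802, 0.2514])] z [0.01  0.013 0.016]
rackbase side 2889 yaw 7.0 pt 0.5608 0.2796 ends [array([0.4914, 0.2711]), array([0.677 , 0.2939])] z [0.013 0.015 0.018]
sidebar scene 595 yaw -14.83 pt 0.5716 -0.2678 ends [array([ 0.4774, -0.2429]), array([ 0.646 , -0.2875])] z [0.138 0.144 0.147]
sidebar side 327 yaw -14.43 pt 0.5389 -0.2522 ends [array([ 0.475 , -0.2357]), array([ 0.6451, -0.2795])] z [0.137 0.145 0.149]
sidepin scene 14 yaw -14.44 pt 0.4939 -0.2467 ends [array([ 0.4734, -0.2414]), array([ 0.618 , -0.2787])] z [0.149 0.153 0.154]
sidepin side 23 yaw -14.6 pt 0.5406 -0.2538 ends [array([ 0.4754, -0.2368]), array([ 0.6455, -0.2811])] z [0.149 0.15  0.155]
yellow scene [0.2656 0.1227] x [0.6013 0.6267]
yellow side [0.2664 0.1249] x [0.5971 0.6226]
yellow both [0.2668 0.1244] x [0.5973 0.6244]
green scene [0.2601 0.1221] x [0.5459 0.5719]
green side [0.2614 0.1251] x [0.5419 0.5668]
green both [0.262  0.1245] x [0.5422 0.5707]
blue scene [0.2553 0.1217] x [0.4896 0.5151]
blue side [0.2568 0.1253] x [0.487  0.5112]
blue both [0.2575 0.1246] x [0.4873 0.5145]
```

```bash
cat > m3.py <<'E'
from m import *
A=[np.load(f'pics/P_{n}0.npz') for n in ['scene','side']]
for z,n in zip(A,['scene','side']):
    P,im,d=z['P'],z['im'].astype(int),z['d']
    dark=(im.max(-1)<70)
    reg=(P[...,0]>.45)&(P[...,0]<.75)&(P[...,1]>-.15)&(P[...,1]<.15)
    q=P[reg&(P[...,2]>.066)&(P[...,2]<.085)]
    print(n,'rim',len(q),cv2.minAreaRect((q[:,:2]*1000).astype(np.float32)),np.percentile(q[:,2],[5,50,95]).round(4))
    q=P[reg&(P[...,2]>.004)&(P[...,2]<.011)&(im.min(-1)>150)]
    print(n,'plate',len(q),cv2.minAreaRect((q[:,:2]*1000).astype(np.float32)))
    reg=(P[...,0]>.25)&(P[...,0]<.75)&(P[...,1]>-.25)&(P[...,1]<.25)&(d>0)
    lab=cv2.connectedComponentsWithStats(((P[...,2]>.02)&(P[...,2]<.25)&reg).astype(np.uint8))
    for i in range(1,lab[0]):
        if lab[2][i,4]>20:
            q=P[lab[1]==i]; print(i,lab[2][i],q.min(0).round(3),q.max(0).round(3))
    hsv=cv2.cvtColor(z['im'],cv2.COLOR_RGB2HSV); o=(hsv[...,0]>4)&(hsv[...,0]<14)&(hsv[...,1]>180)&(hsv[...,2]>120)&(P[...,0]<.6)&(abs(P[...,1])<.3)&(P[...,2]>0)&(P[...,2]<.06)
    q=P[o];print('screw',len(q),q.min(0),q.max(0))
    reg=(P[...,0]>.62)&(P[...,0]<.9)&(P[...,1]>.0)&(P[...,1]<.25)&(P[...,2]>.02)&(P[...,2]<.08)
    q=P[reg];print('jar',q.min(0),q.max(0))
o=get_obs();M=R.from_rotvec(o['tool_rot']).as_matrix();print(M.round(3)); print('jaw yaw',np.degrees(np.arctan2(M[1,1],M[0,1])))
E
python3 m3.py
```

```text
scene rim 368 ((667.4177856445312, 30.269996643066406), (241.08023071289062, 131.2599639892578), 24.767988204956055) [0.0667 0.0719 0.0747]
scene plate 1730 ((573.850830078125, -7.174964904785156), (196.67965698242188, 172.10118103027344), 9.332266807556152)
1 [276 112  20  32 376] [0.456 0.208 0.081] [0.517 0.25  0.17 ]
2 [299 119  16  31 344] [0.545 0.213 0.082] [0.573 0.25  0.17 ]
3 [319 125  16  31 325] [0.6   0.216 0.085] [0.629 0.25  0.17 ]
4 [221 165   9  25 174] [0.362 0.036 0.02 ] [0.434 0.119 0.028]
7 [ 244  193   51   59 1296] [ 0.562 -0.068  0.02 ] [0.647 0.063 0.077]
8 [ 161  200   49   43 1175] [ 0.373 -0.162  0.02 ] [ 0.467 -0.056  0.057]
9 [346 202  11  22  60] [0.74  0.105 0.021] [0.75  0.139 0.071]
15 [152 237  19  19  92] [ 0.473 -0.25   0.14 ] [ 0.526 -0.237  0.155]
screw 228 [3.57993033e-01 3.26097492e-02 2.42867736e-04] [0.43656259 0.11545091 0.02818487]
jar [6.20036745e-01 3.77103250e-04 2.01027385e-02] [0.8025804  0.2493891  0.07416283]
side rim 354 ((667.7084350585938, 34.459800720214844), (242.974853515625, 129.23883056640625), 25.63770866394043) [0.0671 0.0
[... 371 characters left out ...]
] [ 0.563 -0.066  0.022] [ 0.575 -0.049  0.03 ]
8 [253 222   5   8  34] [0.549 0.036 0.02 ] [0.559 0.055 0.031]
9 [157 225  12  28 191] [0.74  0.109 0.02 ] [0.75  0.153 0.073]
10 [306 230  33  34 363] [0.361 0.04  0.02 ] [0.435 0.122 0.03 ]
11 [195 255  20  19 140] [0.601 0.224 0.105] [0.627 0.25  0.169]
12 [226 257  18  19 133] [0.545 0.216 0.105] [0.572 0.25  0.171]
13 [258 259  16  12 134] [0.489 0.218 0.124] [0.517 0.25  0.173]
screw 345 [0.36278224 0.04447163 0.01649777] [0.43283915 0.12404754 0.03002289]
jar [6.20085057e-01 4.40870413e-04 2.01192043e-02] [0.80038372 0.23848277 0.07788719]
[[-0.001  0.364  0.931]
 [-0.001  0.931 -0.364]
 [-1.    -0.002 -0.   ]]
jaw yaw 68.63633561379221
```

```bash
cat > m4.py <<'E'
from m import *
A=[np.load(f'pics/P_{n}0.npz') for n in ['scene','side']]
qq=[];ll=[]
for z,n in zip(A,['scene','side']):
    P,im=z['P'],z['im'].astype(int)
    reg=(P[...,0]>.53)&(P[...,0]<.68)&(P[...,1]>-.1)&(P[...,1]<.1)
    q=P[reg&(P[...,2]>.070)&(P[...,2]<.082)];qq.append(q)
    print(n,'rim',len(q),cv2.minAreaRect((q[:,:2]*1000).astype(np.float32)))
    reg=(P[...,0]>.48)&(P[...,0]<.72)&(P[...,1]>-.14)&(P[...,1]<.13)
    m=(reg&(P[...,2]>.003)&(P[...,2]<.014)&(im.min(-1)>165)).astype(np.uint8)
    m=cv2.morphologyEx(m,cv2.MORPH_OPEN,np.ones((3,3)))
    l=cv2.connectedComponentsWithStats(m);i=1+np.argmax(l[2][1:,4]);q=P[l[1]==i];ll.append(q)
    print(n,'plate',len(q),cv2.minAreaRect((q[:,:2]*1000).astype(np.float32)),np.median(q[:,2]))
print(cv2.minAreaRect((np.concatenate(qq)[:,:2]*1000).astype(np.float32)))
print(cv2.minAreaRect((np.concatenate(ll)[:,:2]*1000).astype(np.float32)))
E
python3 m4.py
```

```text
scene rim 255 ((596.850830078125, -2.8161849975585938), (57.396820068359375, 124.90145111083984), 9.010465621948242)
scene plate 970 ((646.7199096679688, 5.5085906982421875), (50.11534118652344, 170.70050048828125), 9.845596313476562) 0.007144152267781978
side rim 257 ((597.705810546875, 0.20717620849609375), (56.25599670410156, 120.98597717285156), 8.239402770996094)
side plate 1913 ((597.6792602539062, -0.41020965576171875), (149.43600463867188, 172.86337280273438), 8.214554786682129) 0.009375453054050187
((597.3817138671875, -2.1737442016601562), (57.5537223815918, 125.65876770019531), 8.305384635925293)
((597.6792602539062, -0.41020965576171875), (149.43600463867188, 172.86337280273438), 8.214554786682129)
```

```bash
python3 -m crank '[[[0,0,0.05,-7],[0,0,0.09,-14],[0.03,-0.03,0.1,-21],[0.06,-0.06,0.1,-28],[0.09,-0.09,0.1,-35]]]' 0.5 80
```

```text
t: 0.57
tool_pos: [0.3148, 0.4957, 0.2995]
tool_rot: [0.773, 1.429, -0.766]
contact_force: [0.5, -0.0, -0.7]
opening: 0.0427
```

```bash
python3 -m crank '[[[0.03,-0.03,0,-7],[0.06,-0.06,0,-14],[0.08,-0.09,0,-21],[0.1,-0.12,0,-28],[0.12,-0.15,0,-29.3]]]'
python3 -m crank '[[[0.02,-0.03,0,0],[0.04,-0.06,0,0],[0.062,-0.085,0,0],[0.062,-0.085,0,0],[0.062,-0.085,0,0]]]'
cat > st.py <<'E'
from h import *
o=get_obs();M=R.from_rotvec(o['tool_rot']).as_matrix()
print('t',round(o['t'],2),'pos',o['tool_pos'].round(4),'yaw',np.degrees(np.arctan2(M[1,1],M[0,1])).round(2),'down',M[:,0].round(3),'open',round(o['opening'],4),'F',o['contact_force'].round(1),'q',o['q'].round(2))
E
python3 st.py
```

```text
t: 0.98
tool_pos: [0.4347, 0.344, 0.2966]
tool_rot: [1.156, 1.242, -1.157]
contact_force: [1.0, 0.4, 0.4]
opening: 0.0428
t: 1.4
tool_pos: [0.4965, 0.2594, 0.2964]
tool_rot: [1.155, 1.244, -1.156]
contact_force: [-0.6, -0.1, -0.7]
opening: 0.0424
t 1.4 pos [0.4965 0.2594 0.2964] yaw 4.16 down [-0.001 -0.    -1.   ] open 0.0424 F [-0.6 -0.1 -0.7] q [ 0.35 -0.14  1.64  0.    1.65  0.28]
```

```bash
python3 -m crank '[[[0,0,0,0]]]'
python3 - <<'E'
from h import *
im,d,m=snap('wrist','w1'); P=pts(d,m)
from m import masks
for k,mk in masks(im).items():
    if k=='red':continue
    mk=mk&(d>0)&(P[...,2]<.2)
    q=P[mk&(P[...,2]>.155)]
    if len(q)>30: print(k,len(q),q.mean(0).round(4),'x',np.percentile(q[:,0],[2,98]).round(4),'y',np.percentile(q[:,1],[2,98]).round(4),'z',np.percentile(q[:,2],[50,98]).round(4))
E
python3 st.py
```

```text
t: 1.48
tool_pos: [0.4956, 0.2609, 0.2966]
tool_rot: [1.153, 1.245, -1.154]
contact_force: [-0.0, 0.6, 0.4]
opening: 0.0424
yellow 1532 [0.6117 0.2698 0.1654] x [0.5992 0.6243] y [0.2352 0.2991] z [0.1665 0.1706]
green 1564 [0.5564 0.265  0.1652] x [0.5437 0.5697] y [0.2306 0.2944] z [0.1663 0.1705]
blue 1513 [0.5009 0.2608 0.1655] x [0.4882 0.5137] y [0.2259 0.2899] z [0.1666 0.1705]
t 1.53 pos [0.4954 0.2614 0.2968] yaw 4.39 down [-0.001  0.    -1.   ] open 0.043 F [ 0.4 -0.2  1. ] q [ 0.35 -0.14  1.64  0.    1.65  0.28]
```

View pics/w1.png

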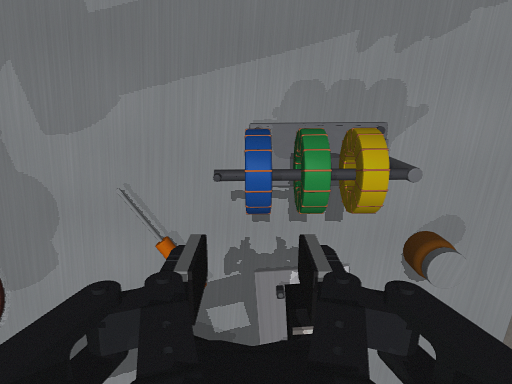

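The wrist view shows blue centred at pixel (258,170), with its depth centre at x≈0.501, y≈0.258. This agrees with the other two cameras. I'll descend onto blue.

```bash
python3 -m crank '[[[0.005,-0.004,-0.02,0],[0.005,-0.004,-0.05,0],[0.005,-0.004,-0.085,0],[0.005,-0.004,-0.115,0],[0.005,-0.004,-0.115,0]]]';python3 st.py
python3 - <<'E'
from h import *
snap('side','s1');snap('wrist','w2')
E
```

```text
t: 1.95
tool_pos: [0.4957, 0.2564, 0.174]
tool_rot: [1.143, 1.252, -1.162]
contact_force: [-0.1, 0.5, -1.4]
opening: 0.0426
t 1.95 pos [0.4957 0.2564 0.174 ] yaw 4.47 down [-0.013 -0.004 -1.   ] open 0.0426 F [-0.1  0.5 -1.4] q [ 0.34 -0.08  1.78  0.    1.45  0.27]
```

View pics/w2.png

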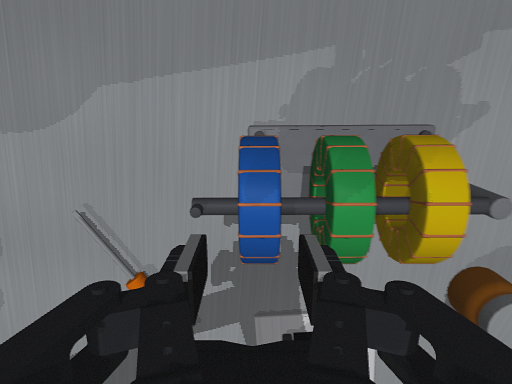

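View pics/s1.png

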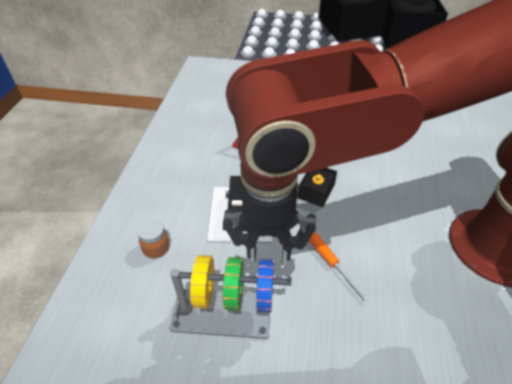

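```bash
python3 -m crank '[[[0,0,0,0],[0,0,0,0]]]';cat > pr.py <<'E'
from h import *
def proj(p,m):
    c=rot(m).T@(np.array(p)-m['xyz']); return (m['fx']*c[0]/c[2]+m['cx'],m['fy']*c[1]/c[2]+m['cy'],c[2])
E
python3 - <<'E'
from pr import *
o=get_obs()
for n in ['wrist','side','scene']:
    m=camera_model(n); print(n,np.round(proj(o['tool_pos'],m),3),np.round(proj([.5005,.257,.17],m),3), m['xyz'])
E
python3 st.py
```

```text
t: 2.22
tool_pos: [0.5025, 0.2578, 0.1854]
tool_rot: [1.156, 1.242, -1.148]
contact_force: [0.5, 0.1, 0.4]
opening: 0.0428
wrist [2.51862e+02 2.25328e+02 1.89000e-01] [2.48571e+02 2.17353e+02 2.04000e-01] [0.49687326 0.32546705 0.36249373]
side [264.012 266.481   0.673] [265.146 271.282   0.684] [0.45184709 0.62672867 0.76057885]
scene [293.523 106.081   0.99 ] [292.407 111.042   1.002] [ 0.90364775 -0.50091787  0.74131099]
t 2.22 pos [0.5025 0.2578 0.1854] yaw 4.39 down [ 0.005  0.002 -1.   ] open 0.0428 F [0.5 0.1 0.4] q [ 0.34 -0.09  1.77  0.    1.45  0.27]
```

Run:
```python
from h import *
im,d,m=snap('wrist','w3');P=pts(d,m)
for u,v in [(198,240),(195,245),(200,250),(308,240),(305,250),(190,255)]: print(u,v,im[v,u],P[v,u].round(4))
print((get_obs()['tool_pos']).round(4))
```

```text
198 240 [77 78 79] [0.4785 0.2674 0.2326]
195 245 [80 81 82] [0.478  0.2673 0.2375]
200 250 [14 15 14] [0.4806 0.2666 0.2404]
308 240 [78 80 81] [0.5254 0.2711 0.2329]
305 250 [18 18 15] [0.5231 0.2696 0.2399]
190 255 [79 81 82] [0.4776 0.2672 0.2467]
[0.5024 0.2576 0.1853]
```

Run:
```python
from h import *
z=np.load('pics/w3.npz');d=z['d'];im=z['im'];m=camera_model('wrist');P=pts(d,m)
for v in range(222,262,4): print(v,[(u,P[v,u].round(3).tolist()) for u in (192,200,206)])
cv2.imwrite('pics/w3c.png',cv2.resize(im[200:330,130:380,::-1],None,fx=3,fy=3))
```

```text
222 [(192, [0.438, 0.185, -0.001]), (200, [0.447, 0.187, 0.0]), (206, [0.454, 0.187, 0.0])]
226 [(192, [0.438, 0.181, 0.0]), (200, [0.447, 0.181, -0.0]), (206, [0.454, 0.182, -0.0])]
230 [(192, [0.438, 0.176, 0.001]), (200, [0.448, 0.176, -0.0]), (206, [0.455, 0.177, -0.001])]
234 [(192, [0.438, 0.17, -0.0]), (200, [0.448, 0.171, -0.001]), (206, [0.455, 0.171, -0.001])]
238 [(192, [0.475, 0.267, 0.229]), (200, [0.479, 0.267, 0.229]), (206, [0.481, 0.264, 0.223])]
242 [(192, [0.476, 0.267, 0.235]), (200, [0.48, 0.267, 0.234]), (206, [0.481, 0.262, 0.223])]
246 [(192, [0.477, 0.266, 0.237]), (200, [0.48, 0.267, 0.238]), (206, [0.481, 0.261, 0.224])]
250 [(192, [0.477, 0.267, 0.241]), (200, [0.481, 0.266, 0.24]), (206, [0.481, 0.259, 0.223])]
254 [(192, [0.478, 0.267, 0.245]), (200, [0.481, 0.265, 0.24]), (206, [0.481, 0.257, 0.225])]
258 [(192, [0.479, 0.267, 0.25]), (200, [0.481, 0.263, 0.24]), (206, [0.481, 0.255, 0.225])]
```

View pics/w3c.png

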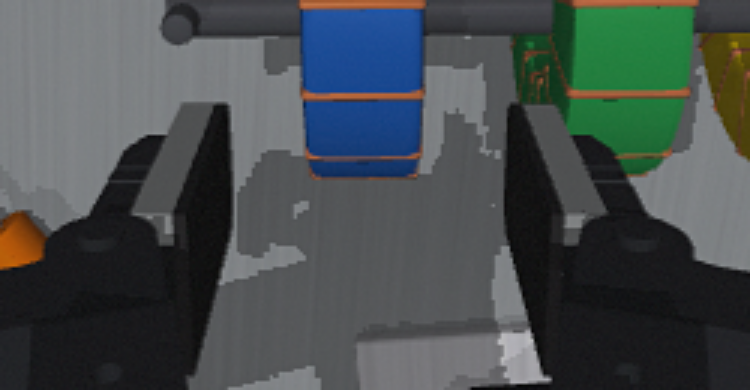

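Run:
```python
from pr import *
o=get_obs()
im,d,m=snap('side','s2');P=pts(d,m);a=im.copy()
T=o['tool_pos']
for dz,c in [(0,(255,0,0)),(.019,(255,0,255)),(.04,(0,255,255))]:
    for dx in (-.028,0.028):
        p=proj(T+[dx,0,dz],m); cv2.circle(a,(int(p[0]),int(p[1])),1,c,-1)
cv2.imwrite('pics/s2c.png',cv2.resize(a[170:320,190:340,::-1],None,fx=4,fy=4,interpolation=cv2.INTER_NEAREST))
for v in range(240,275,4): print(v,[P[v,u].round(3).tolist() for u in (248,252,283,287)])
```

```text
240 [[0.525, 0.272, 0.272], [0.556, 0.078, 0.009], [0.473, 0.268, 0.278], [0.468, 0.264, 0.275]]
244 [[0.526, 0.269, 0.259], [0.555, 0.083, -0.0], [0.473, 0.269, 0.27], [0.467, 0.267, 0.269]]
248 [[0.526, 0.27, 0.249], [0.553, 0.095, 0.002], [0.473, 0.263, 0.252], [0.467, 0.262, 0.252]]
252 [[0.526, 0.271, 0.24], [0.551, 0.107, 0.003], [0.472, 0.263, 0.241], [0.473, 0.093, 0.001]]
256 [[0.526, 0.27, 0.229], [0.549, 0.116, 0.001], [0.472, 0.262, 0.23], [0.472, 0.102, -0.002]]
260 [[0.557, 0.127, -0.001], [0.548, 0.128, 0.002], [0.479, 0.116, 0.001], [0.471, 0.115, 0.002]]
264 [[0.555, 0.137, -0.001], [0.546, 0.139, 0.004], [0.478, 0.128, 0.003], [0.469, 0.124, -0.001]]
268 [[0.553, 0.148, -0.0], [0.544, 0.149, 0.003], [0.477, 0.137, 0.002], [0.468, 0.136, 0.002]]
272 [[0.551, 0.158, 0.0], [0.543, 0.156, -0.001], [0.476, 0.149, 0.004], [0.467, 0.147, 0.004]]
```

View pics/s2c.png

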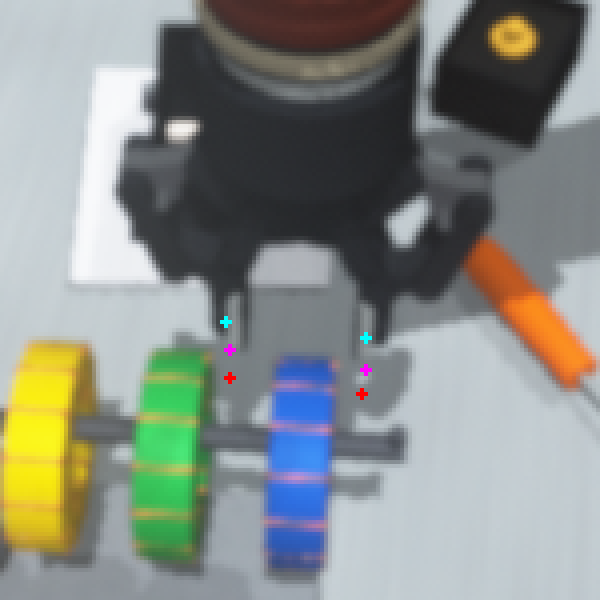

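Both cameras put the fingertips near z≈0.225 while the state reports the TCP at 0.185. I'll descend in steps, checking by vision and contact force.

```bash
python3 -m crank '[[[-0.002,0,-0.015,0],[-0.002,0,-0.033,0],[-0.002,0,-0.033,0],[-0.002,0,-0.033,0],[-0.002,0,-0.033,0]]]';cat > tip.py <<'E'
from pr import *
import sys
o=get_obs();T=o['tool_pos']
im,d,m=snap('side',sys.argv[1]);P=pts(d,m)
q=P[(d>0)&(np.abs(P[...,1]-T[1])<.02)&(np.abs(P[...,0]-T[0])<.06)&(P[...,2]>T[2]-.01)&(P[...,2]<T[2]+.12)&(im.max(-1)<130)&(im.max(-1).astype(int)-im.min(-1)<25)]
print('T',T.round(4),'lowest finger z',np.percentile(q[:,2],[0,1,3]).round(4) if len(q) else None)
p=proj(T,m);u,v=int(p[0]),int(p[1]);c=im[max(0,v-75):v+75,max(0,u-75):u+75,::-1]
cv2.imwrite('pics/'+sys.argv[1]+'c.png',cv2.resize(c,None,fx=4,fy=4,interpolation=cv2.INTER_NEAREST))
E
python3 st.py;python3 tip.py s3; python3 st.py
```

```text
t: 2.73
tool_pos: [0.4997, 0.257, 0.1505]
tool_rot: [1.155, 1.243, -1.152]
contact_force: [0.5, -0.2, -0.1]
opening: 0.0429
t 2.73 pos [0.4997 0.257  0.1505] yaw 4.34 down [ 0.002  0.001 -1.   ] open 0.0429 F [ 0.5 -0.2 -0.1] q [ 0.34 -0.07  1.81 -0.    1.4   0.27]
T [0.4997 0.257  0.1505] lowest finger z [0.1412 0.1427 0.1443]
t 2.78 pos [0.5    0.257  0.1508] yaw 4.34 down [ 0.002  0.001 -1.   ] open 0.0429 F [-0.8  0.4 -0.6] q [ 0.34 -0.07  1.81  0.    1.4   0.27]
```

View pics/s3c.png

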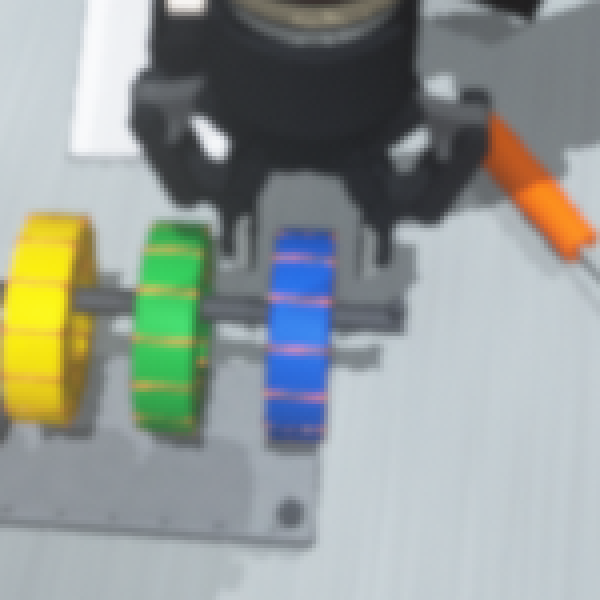

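```bash
python3 -m crank '[[[0,0,-0.02,0],[0,0,-0.02,0],[0,0,-0.02,0],[0,0,-0.02,0]]]';python3 tip.py s4
python3 - <<'E'
from pr import *
z=np.load('pics/s4.npz');m=camera_model('side');P=pts(z['d'],m);T=get_obs()['tool_pos']
b=(np.abs(P[...,1]-T[1])<.03)&(np.abs(P[...,0]-T[0])<.05)&(P[...,2]>.153)&(P[...,2]<.28)
from m import masks
mm=masks(z['im'])
for k in ('blue','green','yellow'): b&=~cv2.dilate(mm[k].astype(np.uint8),np.ones((5,5))).astype(bool)
q=P[b]; 
for lo in np.arange(.153,.25,.006):
    s=q[(q[:,2]>=lo)&(q[:,2]<lo+.006)]; print(lo.round(3),len(s), s[:,0].min().round(3) if len(s) else '', s[:,0].max().round(3) if len(s) else '')
E
python3 st.py
```

```text
t: 3.12
tool_pos: [0.4994, 0.2569, 0.13]
tool_rot: [1.154, 1.244, -1.152]
contact_force: [-0.2, 0.0, -0.2]
opening: 0.0428
T [0.4994 0.2569 0.13  ] lowest finger z [0.1383 0.1425 0.1438]
0.153 19 0.456 0.463
0.159 0  
0.165 3 0.471 0.521
0.171 27 0.466 0.532
0.177 31 0.465 0.533
0.183 35 0.464 0.533
0.189 40 0.464 0.533
0.195 30 0.464 0.533
0.201 24 0.47 0.525
0.207 32 0.458 0.536
0.213 68 0.45 0.539
0.219 214 0.45 0.549
0.225 64 0.451 0.549
0.231 75 0.45 0.548
0.237 111 0.45 0.55
0.243 75 0.45 0.549
0.249 78 0.452 0.549
t 3.17 pos [0.4996 0.2569 0.1303] yaw 4.34 down [ 0.002  0.001 -1.   ] open 0.0427 F [ 0.  -0.1  0.8] q [ 0.34 -0.05  1.83 -0.    1.36  0.27]
```

View pics/s4c.png

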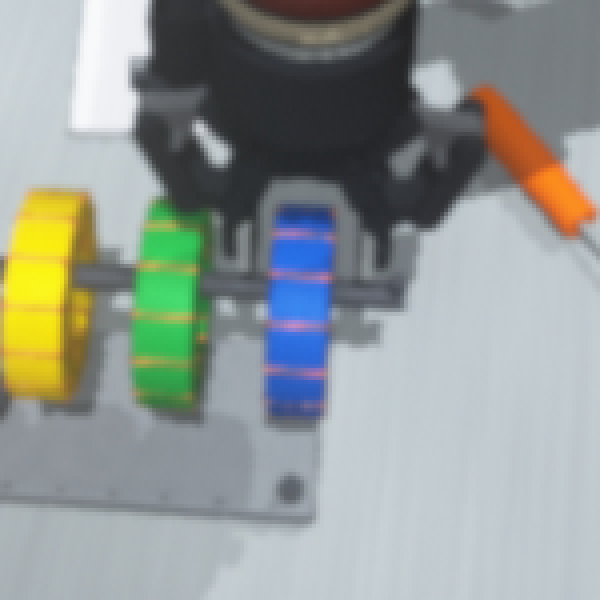

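Lowest finger points at z≈0.170 with the reported TCP at 0.130, so the tips sit about 40 mm above the reported TCP. There was no contact, which confirms it. I'll go down 17 mm more and close.

```bash
python3 -m crank '[[[0,0,-0.009,0],[0,0,-0.017,0],[0,0,-0.017,0],[0,0,-0.017,0]]]';python3 -m crank '[[[0,0,0,0],[0,0,0,0],[0,0,0,0],[0,0,0,0],[0,0,0,0]]]' 0.2 80;python3 tip.py s5
python3 - <<'E'
from h import *
snap('wrist','w5')
E
python3 st.py
```

```text
t: 3.5
tool_pos: [0.4983, 0.2565, 0.111]
tool_rot: [1.152, 1.245, -1.155]
contact_force: [0.2, 0.4, -0.5]
opening: 0.0428
t: 3.92
tool_pos: [0.4995, 0.2568, 0.1125]
tool_rot: [1.154, 1.243, -1.152]
contact_force: [2.2, -0.2, 1.5]
opening: 0.0247
T [0.4995 0.2568 0.1125] lowest finger z [0.1382 0.1405 0.143 ]
t 4.02 pos [0.4995 0.2568 0.1125] yaw 4.34 down [ 0.001  0.    -1.   ] open 0.0247 F [2.2 0.5 1.3] q [ 0.34 -0.03  1.84 -0.    1.33  0.27]
```

View pics/s5c.png

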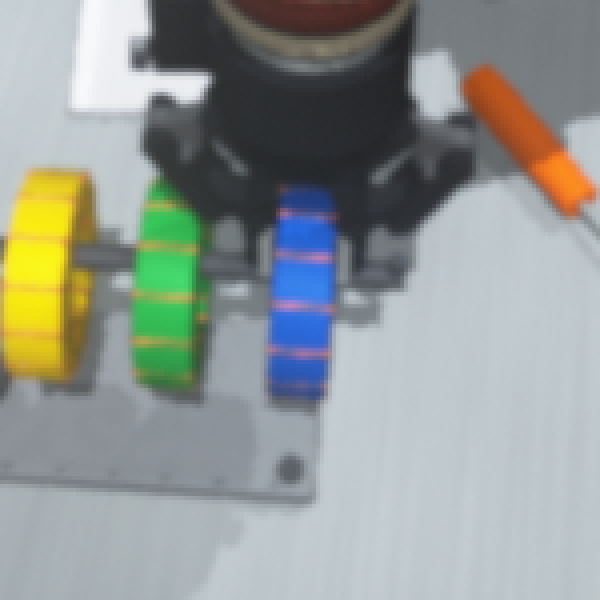

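View pics/w5.png

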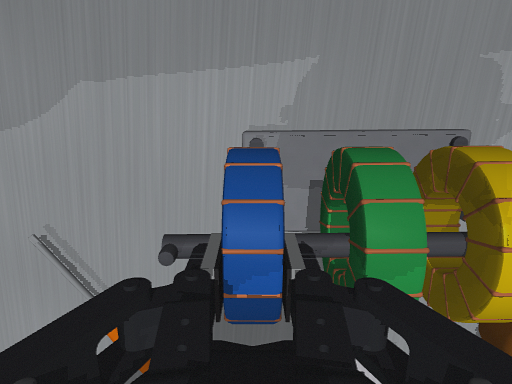

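Pads have closed on blue (opening 24.7 mm), straddling it just above the bar (side crop 300,250). I'll lift it 17 mm.

```bash
python3 -m crank '[[[0,0,0.006,0],[0,0,0.012,0],[0,0,0.017,0],[0,0,0.017,0],[0,0,0.017,0]]]';cat > coil.py <<'E'
from pr import *
from m import masks
import sys
from scipy.optimize import least_squares
def coils(tag,cams=('scene','side'),names=('blue','green','yellow')):
    for n in cams:
        im,d,m=snap(n,tag+n[:2]);P=pts(d,m)
        for k in names:
            q=P[masks(im)[k]&(d>0)&(P[...,2]>.02)&(P[...,2]<.4)&(P[...,0]>.2)&(P[...,0]<.75)&(np.abs(P[...,1])<.42)]
            if len(q)<40: print(n,k,'few',len(q)); continue
            c=np.median(q,0); q=q[np.linalg.norm(q-c,axis=1)<.07]
            print(n,k,len(q),'mean',q.mean(0).round(4),'x',np.percentile(q[:,0],[2,98]).round(4),'y',np.percentile(q[:,1],[2,98]).round(4),'z',np.percentile(q[:,2],[2,99]).round(4))
if __name__=='__main__': coils(sys.argv[1])
E
python3 coil.py a; python3 st.py
```

```text
t: 4.43
tool_pos: [0.4988, 0.2567, 0.129]
tool_rot: [1.153, 1.244, -1.153]
contact_force: [-0.4, 0.3, -5.6]
opening: 0.0242
scene blue 372 mean [0.5032 0.2343 0.1525] x [0.4876 0.5138] y [0.2092 0.284 ] z [0.1075 0.186 ]
scene green 374 mean [0.5618 0.2399 0.1398] x [0.5465 0.5723] y [0.2141 0.2857] z [0.0943 0.1693]
scene yellow 347 mean [0.6159 0.2423 0.1434] x [0.6016 0.6272] y [0.2185 0.2851] z [0.0974 0.1703]
side blue 537 mean [0.4967 0.2769 0.1757] x [0.4845 0.509 ] y [0.2347 0.3028] z [0.1448 0.1955]
side green 640 mean [0.5538 0.2818 0.1573] x [0.5417 0.5664] y [0.2413 0.3076] z [0.119  0.1727]
side yellow 921 mean [0.6078 0.2833 0.1515] x [0.5964 0.6222] y [0.2395 0.3124] z [0.1022 0.1723]
t 4.53 pos [0.4985 0.2566 0.1285] yaw 4.34 down [-0.001 -0.    -1.   ] open 0.0244 F [ 0.1  0.2 -5.5] q [ 0.34 -0.05  1.83  0.    1.36  0.27]
```

View pics/asc.png

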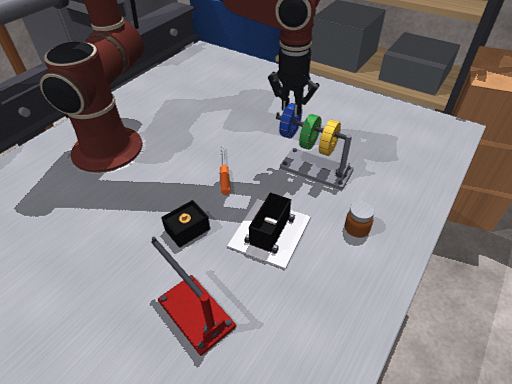

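View pics/asi.png

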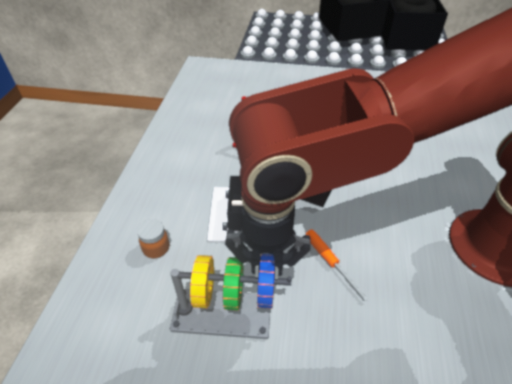

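Blue is lifted about 16 mm (top 0.186, weight 5.6 N). Now I'll slide it off along the bar.

```bash
python3 -m crank '[[[-0.015,-0.0012,0,0],[-0.032,-0.0025,0,0],[-0.05,-0.0038,0,0],[-0.068,-0.0052,0,0],[-0.085,-0.0065,0,0]]]'; python3 -m crank '[[[0,0,0,0],[0,0,0,0],[0,0,0.01,0],[0,0,0.03,0],[0,-0.01,0.05,-2]]]'; python3 coil.py b; python3 st.py
```

```text
t: 4.95
tool_pos: [0.4126, 0.2499, 0.1283]
tool_rot: [1.152, 1.245, -1.154]
contact_force: [-0.3, -0.0, -4.8]
opening: 0.0246
t: 5.37
tool_pos: [0.4141, 0.2409, 0.1795]
tool_rot: [1.178, 1.23, -1.18]
contact_force: [0.7, 0.3, -4.4]
opening: 0.0245
scene blue 422 mean [0.4191 0.2229 0.1975] x [0.4043 0.428 ] y [0.1937 0.2731] z [0.1548 0.2364]
scene green 372 mean [0.5617 0.2398 0.1401] x [0.5465 0.5726] y [0.2143 0.2849] z [0.0942 0.1696]
scene yellow 340 mean [0.6156 0.2424 0.1436] x [0.6013 0.627 ] y [0.2187 0.2859] z [0.0969 0.1697]
side blue 613 mean [0.4155 0.2618 0.2313] x [0.4038 0.4277] y [0.2186 0.286 ] z [0.1961 0.2456]
side green 635 mean [0.5538 0.2813 0.1579] x [0.5417 0.5666] y [0.239  0.3076] z [0.1223 0.1725]
side yellow 914 mean [0.6079 0.2834 0.1516] x [0.5964 0.6223] y [0.2402 0.3125] z [0.1017 0.1725]
t 5.47 pos [0.4175 0.2407 0.1842] yaw 2.26 down [ 0.008  0.003 -1.   ] open 0.0241 F [-0.5  0.5 -3.9] q [ 0.37 -0.3   1.96 -0.    1.48  0.33]
```

```bash
python3 -m crank '[[[0.003,-0.025,0.01,-1],[0.006,-0.06,0.01,-3],[0.01,-0.1,0.01,-6],[0.015,-0.14,0.01,-9],[0.02,-0.18,0.01,-12]]]'; python3 -m crank '[[[0,-0.04,0,-2],[0,-0.08,0,-5],[0,-0.12,0,-5],[0,-0.16,0,-5],[0,-0.2,0,-5]]]';python3 -m crank '[[[0,-0.035,0,0],[0,-0.06,0,0],[0,-0.0885,0,0],[0,-0.0885,0,0],[0,-0.0885,0,0]]]'; python3 st.py
```

```text
t: 5.88
tool_pos: [0.4341, 0.0588, 0.1885]
tool_rot: [1.333, 1.124, -1.333]
contact_force: [0.9, -0.4, -5.0]
opening: 0.0245
t: 6.3
tool_pos: [0.4338, -0.1418, 0.1885]
tool_rot: [1.396, 1.077, -1.395]
contact_force: [0.5, 0.4, -4.6]
opening: 0.0242
t: 6.72
tool_pos: [0.4338, -0.2295, 0.1881]
tool_rot: [1.397, 1.078, -1.397]
contact_force: [0.5, 0.3, -4.9]
opening: 0.0241
t 6.72 pos [ 0.4338 -0.2295  0.1881] yaw -14.8 down [-0.001  0.001 -1.   ] open 0.0241 F [ 0.5  0.3 -4.9] q [-0.64 -0.27  1.93  0.    1.49 -0.38]
```

Now I'll check the side stand's bar line with the wrist camera before lowering.

Run:
```python
from pr import *
im,d,m=snap('wrist','w6');P=pts(d,m);T=get_obs()['tool_pos'];print(T.round(4))
for lo,hi in((.134,.15),(.149,.162)):
    q=P[(d>0)&(P[...,2]>lo)&(P[...,2]<hi)&(P[...,0]>.455)&(P[...,0]<.66)&(P[...,1]<-.2)&(P[...,1]>-.33)]
    if len(q)<10: print(len(q));continue
    vx,vy,x0,y0=cv2.fitLine(q[:,:2].astype(np.float32),cv2.DIST_HUBER,0,.001,.001).ravel()
    print(len(q),np.degrees(np.arctan(vy/vx)),x0,y0,'y at .555',y0+(.555-x0)*vy/vx,q.min(0),q.max(0),np.median(q[:,2]))
q=P[(d>0)&(P[...,2]>.009)&(P[...,2]<.018)&(P[...,0]>.45)&(P[...,0]<.72)&(P[...,1]<-.15)&(P[...,1]>-.4)&(im[...,0]>1.8*im[...,1])]
print('base',len(q),cv2.minAreaRect((q[:,:2]*1000).astype(np.float32)))
```

```text
[ 0.4339 -0.2284  0.1881]
3309 -15.132916 0.5455659 -0.25643593 y at .555 -0.25898725 [ 0.47368355 -0.27987616  0.13563968] [ 0.61394318 -0.23390972  0.1498214 ] 0.14476196185518284
116 -14.450803 0.47871697 -0.23975463 y at .555 -0.2594129 [ 0.4751119  -0.2436993   0.14954225] [ 0.48293182 -0.23646782  0.15560482] 0.15362713072193546
base 8471 ((586.7572021484375, -260.0946960449219), (72.61254119873047, 157.62977600097656), 75.4468002319336)
```

View pics/w6.png

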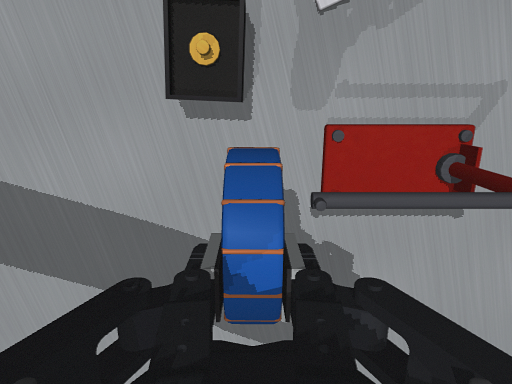

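```bash
python3 -m crank '[[[0,0,-0.02,0],[0,0,-0.04,0],[0,0,-0.057,0],[0,0,-0.057,0],[0,0,-0.057,0]]]'; python3 st.py
python3 - <<'E'
from h import *
snap('scene','c1')
im,d,m=snap('side','c2')
E
python3 - <<'E'
import cv2
a=cv2.imread('pics/c1.png');cv2.imwrite('pics/c1c.png',cv2.resize(a[180:330,110:310],None,fx=4,fy=4))
E
```

```text
t: 7.18
tool_pos: [0.4334, -0.2267, 0.1307]
tool_rot: [1.394, 1.081, -1.395]
contact_force: [0.2, 0.0, -4.5]
opening: 0.0245
t 7.18 pos [ 0.4334 -0.2267  0.1307] yaw -14.57 down [-0.002  0.002 -1.   ] open 0.0245 F [ 0.2  0.  -4.5] q [-0.63 -0.23  1.99  0.    1.38 -0.38]
```

View pics/c1c.png

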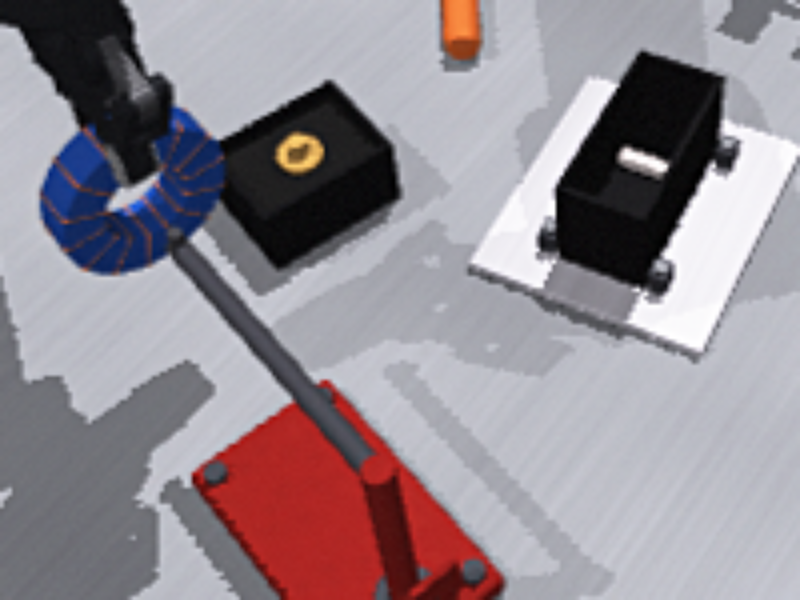

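```bash
python3 -m crank '[[[0.015,-0.0042,0,0],[0.033,-0.0090,0,0],[0.051,-0.0138,0,0],[0.066,-0.0179,0,0],[0.08,-0.0215,0,0]]]'; python3 -m crank '[[[0.018,-0.0047,0,0],[0.036,-0.0095,0,0],[0.055,-0.0144,0,0],[0.0715,-0.0187,0,0],[0.0715,-0.0187,0,0]]]'; python3 -m crank '[[[0,0,0,0],[0,0,0,0]]]'; python3 st.py; python3 coil.py d
```

```text
t: 7.7
tool_pos: [0.5162, -0.2505, 0.1342]
tool_rot: [1.395, 1.074, -1.393]
contact_force: [-0.2, -0.8, -4.0]
opening: 0.0245
t: 8.12
tool_pos: [0.5893, -0.2696, 0.1343]
tool_rot: [1.396, 1.072, -1.391]
contact_force: [-2.1, -0.1, -5.5]
opening: 0.0248
t: 8.28
tool_pos: [0.5857, -0.2685, 0.133]
tool_rot: [1.395, 1.076, -1.394]
contact_force: [0.5, 0.3, -4.8]
opening: 0.0247
t 8.28 pos [ 0.5857 -0.2685  0.133 ] yaw -14.64 down [ 0.001 -0.001 -1.   ] open 0.0247 F [ 0.5  0.3 -4.8] q [-0.55  0.14  1.63 -0.    1.37 -0.29]
scene blue 775 mean [ 0.5883 -0.2835  0.1532] x [0.5657 0.6068] y [-0.3141 -0.2358] z [0.1095 0.1892]
scene green 361 mean [0.5616 0.2395 0.1403] x [0.5462 0.5722] y [0.2143 0.2861] z [0.0949 0.1701]
scene yellow 342 mean [0.6164 0.2427 0.1417] x [0.6015 0.6271] y [0.2183 0.2869] z [0.0964 0.1698]
side blue 298 mean [ 0.587  -0.2433  0.1634] x [0.5703 0.6035] y [-0.2864 -0.2212] z [0.1174 0.1934]
side green 668 mean [0.5537 0.2815 0.1571] x [0.5416 0.5667] y [0.2397 0.3076] z [0.1201 0.1727]
side yellow 912 mean [0.6079 0.2831 0.1518] x [0.5965 0.6224] y [0.2393 0.3124] z [0.1021 0.1724]
```

```bash
python3 -m crank '[[[0,0,-0.006,0],[0,0,-0.012,0],[0,0,-0.0195,0],[0,0,-0.0195,0],[0,0,-0.0195,0]]]'; python3 st.py; python3 -m crank '[[[0,0,0,0],[0,0,0,0],[0,0,0,0],[0,0,0,0]]]' 0.5; python3 st.py; python3 coil.py e
```

```text
t: 8.8
tool_pos: [0.5854, -0.2686, 0.1126]
tool_rot: [1.395, 1.077, -1.395]
contact_force: [0.2, -0.2, -1.4]
opening: 0.024
t 8.8 pos [ 0.5854 -0.2686  0.1126] yaw -14.66 down [ 0. -0. -1.] open 0.024 F [ 0.2 -0.2 -1.4] q [-0.55  0.16  1.64 -0.    1.34 -0.29]
t: 9.13
tool_pos: [0.5858, -0.2687, 0.113]
tool_rot: [1.395, 1.076, -1.395]
contact_force: [-0.1, -0.1, -0.5]
opening: 0.0426
t 9.13 pos [ 0.5858 -0.2687  0.113 ] yaw -14.66 down [ 0.001 -0.001 -1.   ] open 0.0426 F [-0.1 -0.1 -0.5] q [-0.55  0.16  1.64  0.    1.34 -0.29]
scene blue 704 mean [ 0.5869 -0.2865  0.1337] x [0.5658 0.6067] y [-0.3143 -0.2358] z [0.0884 0.1697]
scene green 358 mean [0.5616 0.239  0.14  ] x [0.546  0.5721] y [0.2146 0.2843] z [0.0949 0.1698]
scene yellow 338 mean [0.6163 0.2427 0.1422] x [0.6015 0.6273] y [0.2192 0.2873] z [0.0966 0.1699]
side blue 315 mean [ 0.5855 -0.2475  0.144 ] x [0.5695 0.6042] y [-0.285  -0.2218] z [0.0988 0.1723]
side green 664 mean [0.5536 0.2816 0.1571] x [0.5415 0.5668] y [0.2396 0.3078] z [0.1204 0.1727]
side yellow 910 mean [0.6079 0.2832 0.1517] x [0.5965 0.6221] y [0.2395 0.3123] z [0.1023 0.1723]
```

View pics/esc.png

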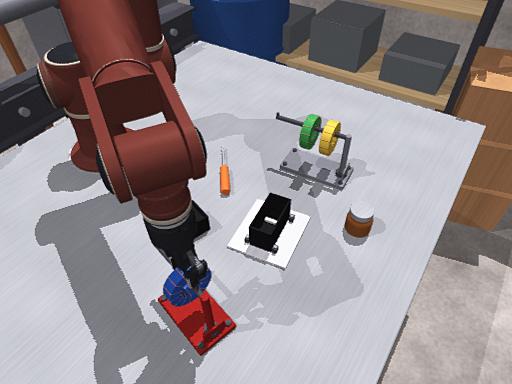

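Blue hangs on the red stand's rear spot (top 0.170). Next is green.

```bash
python3 -m crank '[[[0,0,0.03,0],[0,0,0.07,0],[0,0.02,0.1,0],[-0.005,0.06,0.1,4],[-0.01,0.1,0.1,8]]]'; python3 -m crank '[[[-0.005,0.04,0,4],[-0.01,0.08,0,8],[-0.015,0.12,0,11],[-0.02,0.16,0,11],[-0.02,0.2,0,11]]]';python3 -m crank '[[[0,0.04,0,0],[0,0.08,0,0],[0,0.12,0,0],[0,0.16,0,0],[0,0.2,0,0]]]';python3 -m crank '[[[0,0.02,0,0],[0,0.03,0,0],[0,0.03,0,0],[0,0.03,0,0],[0,0.03,0,0]]]'; python3 st.py
```

```text
t: 9.65
tool_pos: [0.5771, -0.1691, 0.2166]
tool_rot: [1.295, 1.146, -1.29]
contact_force: [-0.7, 0.1, -0.9]
opening: 0.0427
t: 10.07
tool_pos: [0.5546, 0.0333, 0.2129]
tool_rot: [1.154, 1.243, -1.153]
contact_force: [1.1, -0.5, -0.2]
opening: 0.0428
t: 10.48
tool_pos: [0.5552, 0.2336, 0.2129]
tool_rot: [1.154, 1.244, -1.152]
contact_force: [1.3, 0.5, -0.1]
opening: 0.0426
t: 10.9
tool_pos: [0.5557, 0.2601, 0.2125]
tool_rot: [1.154, 1.243, -1.155]
contact_force: [0.2, -0.1, -0.3]
opening: 0.0426
t 10.9 pos [0.5557 0.2601 0.2125] yaw 4.26 down [ 0.    -0.001 -1.   ] open 0.0426 F [ 0.2 -0.1 -0.3] q [ 0.32  0.02  1.62 -0.    1.5   0.24]
```

```bash
python3 -m crank '[[[0.0005,0.0015,-0.03,0],[0.0005,0.0015,-0.06,0],[0.0005,0.0015,-0.085,0],[0.0005,0.0015,-0.1,0],[0.0005,0.0015,-0.1,0]]]'; python3 -m crank '[[[0,0,0,0],[0,0,0,0],[0,0,0,0]]]';python3 tip.py s6; python3 -m crank '[[[0,0,0,0],[0,0,0,0],[0,0,0,0],[0,0,0,0],[0,0,0,0]]]' 0.2 80;python3 st.py
```

```text
t: 11.32
tool_pos: [0.5554, 0.2608, 0.1111]
tool_rot: [1.153, 1.244, -1.158]
contact_force: [-0.1, -0.2, 1.0]
opening: 0.043
t: 11.57
tool_pos: [0.5564, 0.2621, 0.1128]
tool_rot: [1.155, 1.243, -1.154]
contact_force: [-0.3, 0.2, 0.5]
opening: 0.0428
T [0.5564 0.2621 0.1128] lowest finger z [0.1388 0.1407 0.1428]
t: 12.03
tool_pos: [0.5567, 0.2629, 0.1132]
tool_rot: [1.154, 1.243, -1.152]
contact_force: [0.7, -2.6, 3.2]
opening: 0.0242
t 12.03 pos [0.5567 0.2629 0.1132] yaw 4.34 down [ 0.002 -0.    -1.   ] open 0.0242 F [ 0.7 -2.6  3.2] q [ 0.32  0.09  1.71 -0.    1.33  0.25]
```

View pics/s6c.png

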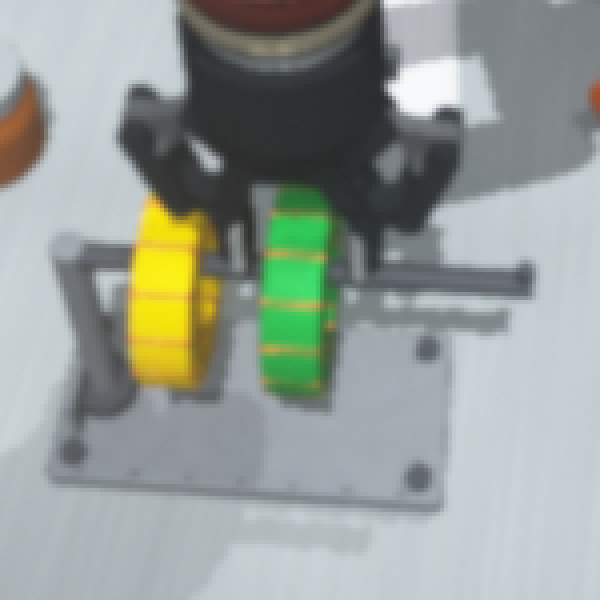

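The fingers straddled green cleanly (crop 295,260), and it is now gripped. I'll lift it and slide it off.

```bash
python3 -m crank '[[[0,0,0.006,0],[0,0,0.012,0],[0,0,0.017,0],[0,0,0.017,0],[0,0,0.017,0]]]'; python3 coil.py f;python3 st.py
```

```text
t: 12.45
tool_pos: [0.5557, 0.2631, 0.1293]
tool_rot: [1.153, 1.245, -1.153]
contact_force: [0.3, -0.5, -5.3]
opening: 0.0241
scene blue 1068 mean [ 0.5885 -0.2766  0.1409] x [0.5664 0.606 ] y [-0.3136 -0.2352] z [0.0901 0.17  ]
scene green 339 mean [0.5596 0.2377 0.1538] x [0.5449 0.5706] y [0.2145 0.2857] z [0.1091 0.1858]
scene yellow 346 mean [0.616  0.2425 0.1438] x [0.6015 0.6274] y [0.2186 0.2855] z [0.0979 0.1701]
side blue few 0
side green 625 mean [0.5531 0.2833 0.1736] x [0.5402 0.5662] y [0.2424 0.308 ] z [0.139  0.1894]
side yellow 888 mean [0.6076 0.2849 0.1509] x [0.5963 0.6221] y [0.2411 0.3123] z [0.1015 0.1729]
t 12.55 pos [0.5555 0.263  0.1289] yaw 4.35 down [-0.001 -0.    -1.   ] open 0.0244 F [-0.3  0.7 -5.6] q [0.32 0.08 1.7  0.   1.36 0.25]
```

```bash
python3 -m crank '[[[-0.015,-0.0012,0.001,0],[-0.03,-0.0024,0.001,0],[-0.045,-0.0035,0.001,0],[-0.06,-0.0047,0.001,0],[-0.075,-0.0058,0.001,0]]]';python3 -m crank '[[[-0.018,-0.0014,0,0],[-0.035,-0.0027,0,0],[-0.05,-0.0038,0,0],[-0.065,-0.005,0,0],[-0.065,-0.005,0,0]]]'; python3 st.py; python3 -m crank '[[[0,0,0.01,0],[0,0,0.03,0],[0,-0.01,0.05,-1],[0,-0.03,0.06,-3],[0.002,-0.06,0.06,-6]]]'; python3 st.py
```

```text
t: 12.97
tool_pos: [0.4799, 0.257, 0.1299]
tool_rot: [1.153, 1.245, -1.154]
contact_force: [0.0, -0.1, -6.2]
opening: 0.0244
t: 13.38
tool_pos: [0.4132, 0.252, 0.1295]
tool_rot: [1.151, 1.246, -1.155]
contact_force: [-0.4, -0.0, -5.9]
opening: 0.0244
t 13.38 pos [0.4132 0.252  0.1295] yaw 4.4 down [-0.003 -0.001 -1.   ] open 0.0244 F [-0.4 -0.  -5.9] q [ 0.39 -0.24  2.    0.    1.38  0.32]
t: 13.8
tool_pos: [0.4206, 0.1935, 0.1954]
tool_rot: [1.236, 1.193, -1.223]
contact_force: [1.9, 0.1, -4.6]
opening: 0.0249
t 13.8 pos [0.4206 0.1935 0.1954] yaw -1.61 down [ 0.007  0.003 -1.   ] open 0.0249 F [ 1.9  0.1 -4.6] q [ 0.27 -0.36  1.98  0.    1.51  0.3 ]
```

```bash
python3 -m crank '[[[0.003,-0.04,0,-3],[0.006,-0.08,0,-6],[0.01,-0.12,0,-9],[0.015,-0.16,0,-12],[0.017,-0.2,0,-13]]]'; python3 -m crank '[[[0,-0.04,0,0],[0,-0.08,0,0],[0,-0.12,0,0],[0,-0.16,0,0],[0,-0.19,0,0]]]';python3 -m crank '[[[0,-0.02,0,0],[0,-0.029,0,0],[0,-0.029,0,-0],[0,-0.029,0,0],[0,-0.029,0,0]]]'; python3 st.py
```

```text
t: 14.22
tool_pos: [0.436, -0.0101, 0.1919]
tool_rot: [1.398, 1.074, -1.395]
contact_force: [1.6, 0.2, -5.9]
opening: 0.0243
t: 14.63
tool_pos: [0.4351, -0.2018, 0.1918]
tool_rot: [1.396, 1.073, -1.397]
contact_force: [1.2, -0.5, -5.0]
opening: 0.0241
t: 15.05
tool_pos: [0.4352, -0.2258, 0.1906]
tool_rot: [1.395, 1.078, -1.394]
contact_force: [-0.0, 0.0, -5.6]
opening: 0.0245
t 15.05 pos [ 0.4352 -0.2258  0.1906] yaw -14.6 down [ 0.     0.001 -1.   ] open 0.0245 F [-0.   0.  -5.6] q [-0.63 -0.27  1.93  0.    1.49 -0.38]
```

```bash
python3 -m crank '[[[-0.001,-0.001,-0.02,0],[-0.001,-0.001,-0.04,0],[-0.001,-0.001,-0.0585,0],[-0.001,-0.001,-0.0585,0],[-0.001,-0.001,-0.0585,0]]]';python3 -m crank '[[[0,0,0,0]]]'; python3 st.py; python3 -m crank '[[[0.012,-0.0032,0,0],[0.03,-0.008,0,0],[0.048,-0.0127,0,0],[0.066,-0.0174,0,0],[0.08,-0.0211,0,0]]]'; python3 -m crank '[[[0.0125,-0.0033,0,0],[0.0125,-0.0033,0,0],[0.0125,-0.0033,0,0],[0.0125,-0.0033,0,0]]]'; python3 st.py
```

```text
t: 15.47
tool_pos: [0.4334, -0.2261, 0.131]
tool_rot: [1.394, 1.081, -1.395]
contact_force: [0.7, 0.4, -5.1]
opening: 0.0242
t: 15.55
tool_pos: [0.4348, -0.2275, 0.1334]
tool_rot: [1.394, 1.076, -1.393]
contact_force: [-0.3, -0.1, -5.0]
opening: 0.0246
t 15.55 pos [ 0.4348 -0.2275  0.1334] yaw -14.59 down [ 0.002 -0.001 -1.   ] open 0.0246 F [-0.3 -0.1 -5. ] q [-0.63 -0.23  1.99  0.    1.38 -0.38]
t: 15.97
tool_pos: [0.5166, -0.2497, 0.1346]
tool_rot: [1.395, 1.073, -1.392]
contact_force: [-0.6, -0.3, -5.8]
opening: 0.0242
t: 16.3
tool_pos: [0.5266, -0.2522, 0.133]
tool_rot: [1.395, 1.076, -1.395]
contact_force: [0.3, 0.5, -5.5]
opening: 0.0241
t 16.3 pos [ 0.5266 -0.2522  0.133 ] yaw -14.64 down [ 0.001 -0.001 -1.   ] open 0.0241 F [ 0.3  0.5 -5.5] q [-0.57  0.    1.77 -0.    1.37 -0.32]
```

```bash
python3 -m crank '[[[0,0,-0.006,0],[0,0,-0.012,0],[0,0,-0.0197,0],[0,0,-0.0197,0],[0,0,-0.0197,0]]]'; python3 st.py; python3 -m crank '[[[0,0,0,0],[0,0,0,0],[0,0,0,0],[0,0,0,0]]]' 0.5; python3 -m crank '[[[0,0,0.03,0],[0,0,0.07,0],[0,0.02,0.1,0],[0.002,0.06,0.1,4],[0.005,0.1,0.1,8]]]'; python3 coil.py g; python3 st.py
```

```text
t: 16.72
tool_pos: [0.5263, -0.2522, 0.1133]
tool_rot: [1.395, 1.077, -1.395]
contact_force: [-4.2, 1.0, 4.3]
opening: 0.0241
t 16.72 pos [ 0.5263 -0.2522  0.1133] yaw -14.66 down [-0. -0. -1.] open 0.0241 F [-4.2  1.   4.3] q [-0.57  0.02  1.79 -0.    1.33 -0.32]
t: 17.05
tool_pos: [0.5267, -0.2523, 0.1124]
tool_rot: [1.395, 1.076, -1.395]
contact_force: [0.5, 0.3, 0.4]
opening: 0.0429
t: 17.47
tool_pos: [0.5331, -0.1528, 0.2161]
tool_rot: [1.295, 1.146, -1.29]
contact_force: [0.3, 0.2, -0.9]
opening: 0.0428
scene blue 1058 mean [ 0.5886 -0.2767  0.1407] x [0.5663 0.6061] y [-0.3136 -0.2354] z [0.0897 0.1699]
scene green 858 mean [ 0.5287 -0.2617  0.1455] x [0.5076 0.5467] y [-0.2985 -0.2192] z [0.1011 0.1701]
scene yellow 344 mean [0.6162 0.2428 0.1429] x [0.6012 0.6274] y [0.2188 0.2862] z [0.0956 0.1698]
side blue 292 mean [ 0.5833 -0.249   0.1417] x [0.5656 0.6008] y [-0.2907 -0.2217] z [0.0989 0.1721]
side green 384 mean [ 0.5256 -0.2306  0.1426] x [0.5076 0.5436] y [-0.2707 -0.2064] z [0.1006 0.1723]
side yellow 890 mean [0.608  0.2835 0.1524] x [0.5964 0.6225] y [0.2392 0.3123] z [0.1026 0.1727]
t 17.57 pos [ 0.5322 -0.1481  0.2133] yaw -6.3 down [ 0.002  0.001 -1.   ] open 0.0428 F [-1.  -0.5  0.8] q [-0.41 -0.13  1.76  0.    1.51 -0.3 ]
```

Run:
```python
import cv2
a=cv2.imread('pics/gsc.png');cv2.imwrite('pics/gscc.png',cv2.resize(a[200:360,110:310],None,fx=4,fy=4))
```

```text
(no output)
```

View pics/gscc.png

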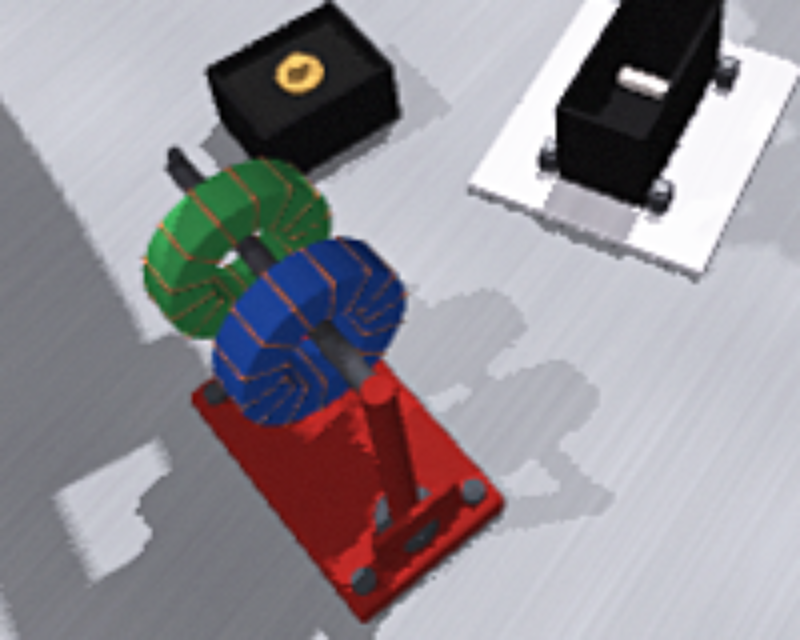

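Crop shows green (240,245) and blue (310,330) both hanging on the red bar, tops at 0.170. Now the yellow coil.

```bash
python3 -m crank '[[[0.01,0.04,0,4],[0.02,0.08,0,8],[0.03,0.115,0,10.6],[0.04,0.15,0,10.6],[0.05,0.19,0,10.6]]]'; python3 -m crank '[[[0.01,0.04,0,0],[0.02,0.08,0,0],[0.03,0.12,0,0],[0.03,0.16,0,0],[0.03,0.19,0,0]]]'; python3 -m crank '[[[0,0.02,0,0],[0,0.035,0,0],[0,0.035,0,0],[0,0.035,0,0],[0,0.035,0,0]]]'; python3 st.py
```

```text
t: 17.98
tool_pos: [0.5819, 0.0384, 0.2121]
tool_rot: [1.159, 1.239, -1.16]
contact_force: [0.5, -0.3, 0.6]
opening: 0.0424
t: 18.4
tool_pos: [0.6117, 0.2303, 0.2116]
tool_rot: [1.158, 1.242, -1.158]
contact_force: [0.3, -0.3, 0.0]
opening: 0.0427
t: 18.82
tool_pos: [0.6117, 0.2616, 0.2121]
tool_rot: [1.159, 1.24, -1.16]
contact_force: [0.7, 0.6, -0.2]
opening: 0.0428
t 18.82 pos [0.6117 0.2616 0.2121] yaw 3.87 down [-0.    -0.001 -1.   ] open 0.0428 F [ 0.7  0.6 -0.2] q [ 0.29  0.14  1.5  -0.    1.51  0.23]
```

```bash
python3 -m crank '[[[0,0.005,-0.03,0.5],[0,0.005,-0.06,0.5],[0,0.005,-0.085,0.5],[0,0.005,-0.0995,0.5],[0,0.005,-0.0995,0.5]]]'; python3 -m crank '[[[0,0,0,0],[0,0,0,0],[0,0,0,0]]]';python3 tip.py s7; python3 -m crank '[[[0,0,0,0],[0,0,0,0],[0,0,0,0],[0,0,0,0],[0,0,0,0]]]' 0.2 80;python3 st.py
```

```text
t: 19.23
tool_pos: [0.6109, 0.2661, 0.1114]
tool_rot: [1.151, 1.245, -1.156]
contact_force: [-0.2, -0.1, -0.2]
opening: 0.0427
t: 19.48
tool_pos: [0.6121, 0.2674, 0.1136]
tool_rot: [1.153, 1.244, -1.151]
contact_force: [1.0, 0.7, 0.4]
opening: 0.042
T [0.6121 0.2674 0.1136] lowest finger z [0.1039 0.1098 0.1223]
t: 19.95
tool_pos: [0.6121, 0.2679, 0.1136]
tool_rot: [1.153, 1.244, -1.151]
contact_force: [-0.2, -0.7, 3.1]
opening: 0.0245
t 19.95 pos [0.6121 0.2679 0.1136] yaw 4.44 down [ 0.002  0.    -1.   ] open 0.0245 F [-0.2 -0.7  3.1] q [ 0.3   0.21  1.58 -0.    1.35  0.22]
```

View pics/s7c.png

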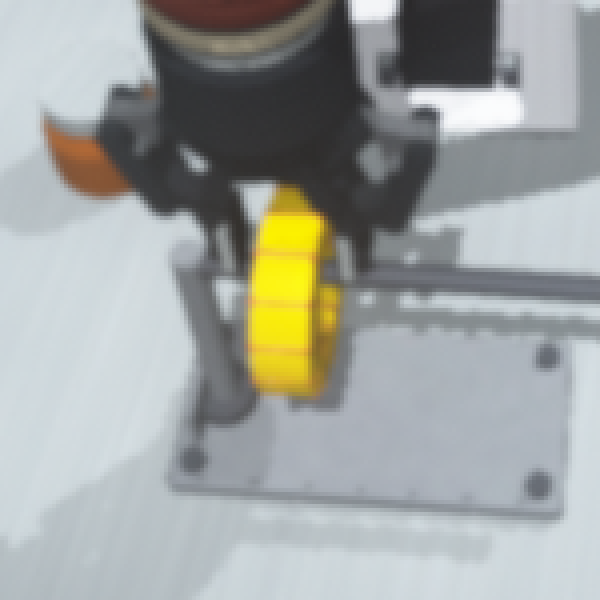

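Yellow is gripped, with the fingers clear of the post (crop 190,260). I'll lift it and slide it off.

```bash
python3 -m crank '[[[0,0,0.006,0],[0,0,0.012,0],[0,0,0.017,0],[0,0,0.017,0],[0,0,0.017,0]]]';python3 st.py;  python3 -m crank '[[[-0.015,-0.0012,0.0005,0],[-0.03,-0.0024,0.0005,0],[-0.045,-0.0035,0.0005,0],[-0.06,-0.0047,0.0005,0],[-0.075,-0.0058,0.0005,0]]]';python3 -m crank '[[[-0.016,-0.0012,0,0],[-0.032,-0.0025,0,0],[-0.048,-0.0037,0,0],[-0.064,-0.0049,0,0],[-0.08,-0.006,0,0]]]';python3 st.py
```

```text
t: 20.37
tool_pos: [0.6113, 0.2679, 0.1297]
tool_rot: [1.152, 1.245, -1.152]
contact_force: [-1.0, 0.5, -5.3]
opening: 0.0245
t 20.37 pos [0.6113 0.2679 0.1297] yaw 4.45 down [-0. -0. -1.] open 0.0245 F [-1.   0.5 -5.3] q [0.3  0.2  1.57 0.   1.38 0.22]
t: 20.78
tool_pos: [0.5352, 0.2618, 0.1295]
tool_rot: [1.151, 1.246, -1.153]
contact_force: [0.1, 0.3, -4.9]
opening: 0.0245
t: 21.2
tool_pos: [0.4552, 0.2558, 0.1297]
tool_rot: [1.151, 1.245, -1.153]
contact_force: [-0.5, 0.1, -4.0]
opening: 0.0243
t 21.2 pos [0.4552 0.2558 0.1297] yaw 4.44 down [-0.001 -0.    -1.   ] open 0.0243 F [-0.5  0.1 -4. ] q [ 0.37 -0.14  1.92  0.    1.37  0.29]
```

```bash
python3 -m crank '[[[-0.016,-0.0012,0,0],[-0.032,-0.0025,0,0],[-0.042,-0.0033,0,0],[-0.042,-0.0033,0,0],[-0.042,-0.0033,0.01,0]]]'; python3 -m crank '[[[0,0,0.02,0],[0,0,0.05,0],[0,-0.02,0.065,1],[0.01,-0.05,0.065,2],[0.025,-0.08,0.065,3.8]]]';python3 -m crank '[[[0.025,-0.03,0,0],[0.05,-0.06,0,0],[0.075,-0.09,0,0],[0.1,-0.12,0,0],[0.125,-0.15,0,0]]]';  python3 -m crank '[[[0.02,-0.01,0,0],[0.034,-0.017,0,0],[0.034,-0.017,0,0],[0.034,-0.017,0,0],[0.034,-0.017,0,0]]]';python3 st.py
```

```text
t: 21.62
tool_pos: [0.4128, 0.2521, 0.1382]
tool_rot: [1.149, 1.247, -1.155]
contact_force: [-0.6, -0.1, -4.8]
opening: 0.0248
t: 22.03
tool_pos: [0.4412, 0.1726, 0.2088]
tool_rot: [1.103, 1.272, -1.096]
contact_force: [1.8, 0.2, -6.1]
opening: 0.0242
t: 22.45
tool_pos: [0.5666, 0.0204, 0.2063]
tool_rot: [1.104, 1.272, -1.102]
contact_force: [0.9, -0.2, -4.7]
opening: 0.0243
t: 22.87
tool_pos: [0.5986, 0.0057, 0.2055]
tool_rot: [1.103, 1.274, -1.103]
contact_force: [0.4, -0.7, -5.2]
opening: 0.0247
t 22.87 pos [0.5986 0.0057 0.2055] yaw 8.23 down [-0.  0. -1.] open 0.0247 F [ 0.4 -0.7 -5.2] q [-0.11 -0.01  1.67  0.    1.49 -0.26]
```

```bash
python3 coil.py h
python3 - <<'E'
from pr import *
from m import masks
from scipy.optimize import least_squares
from h import *
im,d,m=snap('wrist','w8');P=pts(d,m)
reg=(P[...,0]>.53)&(P[...,0]<.68)&(P[...,1]>-.1)&(P[...,1]<.1)&(d>0)
q=P[reg&(P[...,2]>.068)&(P[...,2]<.08)];print('rim',len(q),cv2.minAreaRect((q[:,:2]*1000).astype(np.float32)) if len(q)>5 else '',q.min(0),q.max(0))
# coil axis dir and centre from side views
a=np.radians(8.3);u=np.array([np.cos(a),np.sin(a)]);w=np.array([-u[1],u[0]])
for n,f in (('scene','hsc'),('side','hsi'),('wrist','w8')):
    z=np.load(f'pics/{f}.npz');P=pts(z['d'],camera_model(n));q=P[masks(z['im'])['yellow']&(z['d']>0)&(P[...,2]>.1)&(P[...,2]<.3)&(np.abs(P[...,1])<.1)]
    s=(q[:,:2]-[.5975,-.001])@u;t=(q[:,:2]-[.5975,-.001])@w
    k=np.abs(s)<.02
    r=least_squares(lambda c:np.hypot(t[k]-c[0],q[k,2]-c[1])-.046,[0,.217],loss='soft_l1',f_scale=.001)
    print(n,len(q),'s',np.percentile(s,[2,98]).round(4),'t',np.percentile(t,[2,98]).round(4),'fit t,z',r.x.round(4))
E
python3 st.py
```

```text
scene blue 1073 mean [ 0.5886 -0.2764  0.1407] x [0.5665 0.606 ] y [-0.3136 -0.2345] z [0.0892 0.1701]
scene green 856 mean [ 0.5287 -0.2617  0.1461] x [0.5072 0.5466] y [-0.2987 -0.2197] z [0.1014 0.17  ]
scene yellow 592 mean [ 0.6039 -0.0167  0.2308] x [0.5878 0.6159] y [-0.0426  0.029 ] z [0.185  0.2615]
side blue 101 mean [ 0.5792 -0.2616  0.1265] x [0.5655 0.6025] y [-0.2917 -0.2238] z [0.0942 0.1737]
side green 401 mean [ 0.5255 -0.2312  0.1436] x [0.5078 0.5426] y [-0.2699 -0.2057] z [0.1011 0.1721]
side yellow 532 mean [0.5929 0.0314 0.2424] x [0.5803 0.6076] y [-0.0104  0.0513] z [0.202 0.264]
rim 676 ((594.5264282226562, 26.462718963623047), (56.09812927246094, 64.37646484375), 8.657571792602539) [ 0.56229325 -0.00955304  0.0691715 ] [0.62265613 0.06212953 0.07575135]
scene 593 s [-0.0105  0.0141] t [-0.0418  0.0291] fit t,z [0.005  0.2156]
side 532 s [-0.0115  0.012 ] t [-0.0098  0.0521] fit t,z [0.0054 0.2172]
wrist 8881 s [-0.0097  0.0138] t [-0.0205  0.0509] fit t,z [0.0057 0.2156]
t 23.02 pos [0.5981 0.0063 0.2055] yaw 8.29 down [ 0.  0. -1.] open 0.0245 F [-0.3 -0.6 -4.6] q [-0.11 -0.02  1.67  0.    1.49 -0.26]
```

View pics/w8.png

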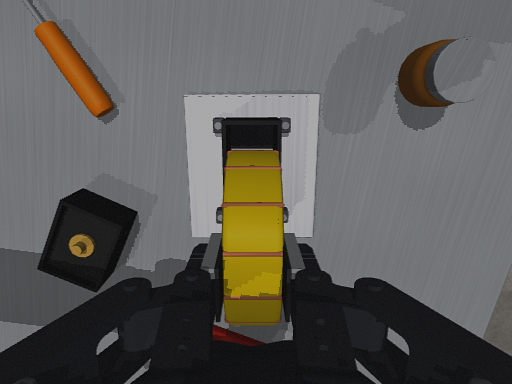

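View pics/hsc.png

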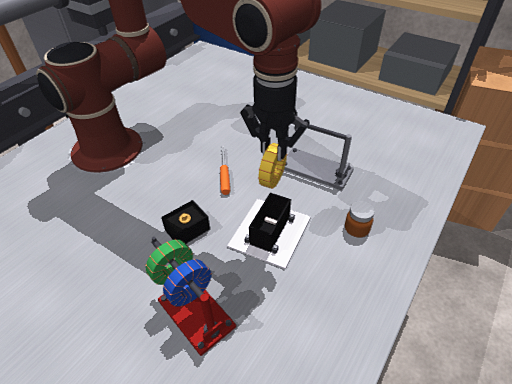

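Wrist view shows the coil over the case, whose far rim is at (252,120) and clear. The coil is 5–6 mm too far in +y, so I'll correct that and lower to just above the rim.

```bash
python3 -m crank '[[[0,-0.006,-0.02,0],[0,-0.006,-0.045,0],[0,-0.006,-0.07,0],[0,-0.006,-0.088,0],[0,-0.006,-0.088,0]]]'; python3 -m crank '[[[0,0,0,0],[0,0,0,0]]]'; python3 st.py
cat > yc.py <<'E'
import sys
from pr import *
from m import masks
from scipy.optimize import least_squares
a=np.radians(8.3);u=np.array([np.cos(a),np.sin(a)]);w=np.array([-u[1],u[0]])
for n in ('scene','side'):
    im,d,m=snap(n,sys.argv[1]+n[:2]);P=pts(d,m);q=P[masks(im)['yellow']&(d>0)&(P[...,2]>.06)&(P[...,2]<.3)&(np.abs(P[...,1])<.1)]
    s=(q[:,:2]-[.5978,-.001])@u;t=(q[:,:2]-[.5978,-.001])@w
    r=least_squares(lambda c:np.hypot(t-c[0],q[:,2]-c[1])-.046,[0,np.percentile(q[:,2],99)-.046],loss='soft_l1',f_scale=.001)
    print(n,len(q),'s',np.percentile(s,[2,98]).round(4),'t',np.percentile(t,[2,98]).round(4),'fit t,z',r.x.round(4),'ztop',np.percentile(q[:,2],99).round(4))
    p=proj([.5978,0,.1],m);x,y=int(p[0]),int(p[1])
    cv2.imwrite(f'pics/{sys.argv[1]}{n[:2]}c.png',cv2.resize(im[y-70:y+70,x-70:x+70,::-1],None,fx=4,fy=4))
E
python3 yc.py i
```

```text
t: 23.43
tool_pos: [0.5943, 0.0007, 0.1119]
tool_rot: [1.099, 1.282, -1.108]
contact_force: [-1.5, -0.2, -5.6]
opening: 0.0245
t: 23.6
tool_pos: [0.5994, -0.0001, 0.1192]
tool_rot: [1.103, 1.272, -1.101]
contact_force: [0.4, 0.2, -3.6]
opening: 0.0244
t 23.6 pos [ 5.994e-01 -1.000e-04  1.192e-01] yaw 8.27 down [ 0.003 -0.    -1.   ] open 0.0244 F [ 0.4  0.2 -3.6] q [-0.12  0.05  1.75  0.    1.34 -0.27]
scene 491 s [-0.0117  0.0137] t [-0.0475  0.0243] fit t,z [-0.0005  0.1295] ztop 0.1759
side 484 s [-0.0113  0.0138] t [-0.0189  0.046 ] fit t,z [-0.0011  0.1317] ztop 0.1793
```

View pics/iscc.png

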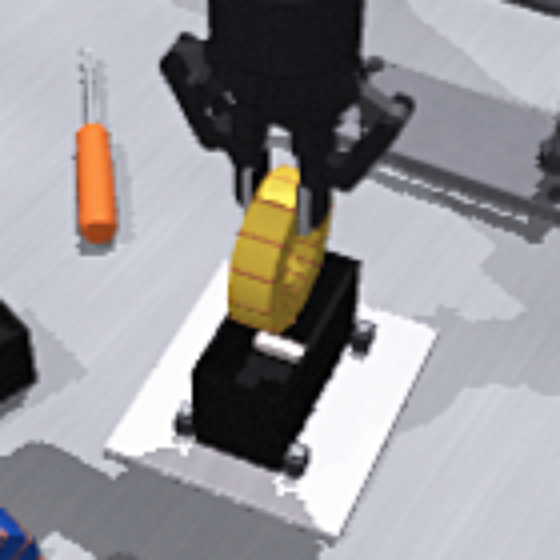

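View pics/isic.png

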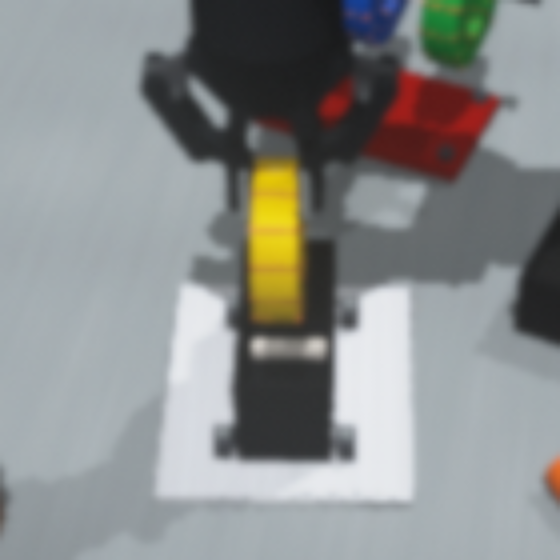

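Coil centred within about 1 mm of the case axes, so I'll lower it in.

```bash
python3 -m crank '[[[-0.001,0.0005,-0.012,0],[-0.001,0.0005,-0.024,0],[-0.001,0.0005,-0.036,0],[-0.001,0.0005,-0.046,0],[-0.001,0.0005,-0.054,0]]]'; python3 -m crank '[[[0,0,0,0],[0,0,0,0]]]'; python3 st.py;python3 -m crank '[[[0,0,-0.005,0],[0,0,-0.01,0],[0,0,-0.013,0],[0,0,-0.013,0],[0,0,-0.013,0]]]'; python3 st.py;python3 yc.py j
```

```text
t: 24.12
tool_pos: [0.596, 0.0004, 0.0606]
tool_rot: [1.102, 1.277, -1.105]
contact_force: [-0.3, -0.3, -4.3]
opening: 0.0246
t: 24.28
tool_pos: [0.5967, 0.0003, 0.062]
tool_rot: [1.102, 1.276, -1.104]
contact_force: [0.4, 0.1, -3.6]
opening: 0.0243
t 24.28 pos [5.967e-01 3.000e-04 6.200e-02] yaw 8.24 down [-0.002  0.    -1.   ] open 0.0243 F [ 0.4  0.1 -3.6] q [-0.12  0.11  1.79 -0.    1.25 -0.27]
t: 24.7
tool_pos: [0.5982, 0.0001, 0.0513]
tool_rot: [1.103, 1.272, -1.102]
contact_force: [-0.3, 0.7, 0.5]
opening: 0.0244
t 24.7 pos [5.982e-01 1.000e-04 5.130e-02] yaw 8.24 down [ 0.001 -0.    -1.   ] open 0.0244 F [-0.3  0.7  0.5] q [-0.12  0.12  1.79 -0.    1.22 -0.27]
scene 308 s [-0.0137  0.0121] t [-0.0468  0.0187] fit t,z [-0.0004  0.0605] ztop 0.1078
side 375 s [-0.0119  0.0114] t [-0.0212  0.0463] fit t,z [-0.0003  0.063 ] ztop 0.1101
```

View pics/jscc.png

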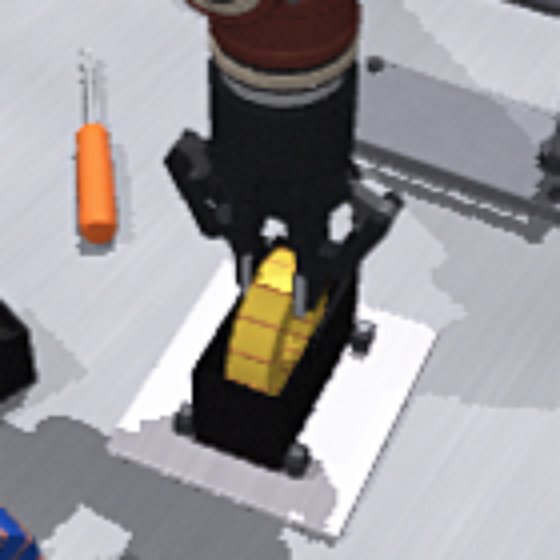

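```bash
python3 -m crank '[[[0,0,-0.0005,0],[0,0,-0.0005,0],[0,0,-0.0005,0],[0,0,-0.0005,0]]]' 0.5; python3 -m crank '[[[0,0,0.015,0],[0,0,0.045,0],[0,0,0.08,0],[0,-0.01,0.12,0],[0,-0.04,0.15,0]]]'; python3 st.py;python3 yc.py k
```

```text
t: 25.13
tool_pos: [0.5977, 0.0002, 0.05]
tool_rot: [1.103, 1.273, -1.102]
contact_force: [0.0, -0.3, 0.3]
opening: 0.0424
t: 25.55
tool_pos: [0.5983, -0.0371, 0.2028]
tool_rot: [1.102, 1.274, -1.097]
contact_force: [1.5, -0.5, 0.1]
opening: 0.0426
t 25.55 pos [ 0.5983 -0.0371  0.2028] yaw 8.48 down [ 0.003  0.001 -1.   ] open 0.0426 F [ 1.5 -0.5  0.1] q [-0.19 -0.01  1.67  0.    1.48 -0.33]
scene 387 s [-0.0251  0.0127] t [-0.0471  0.0311] fit t,z [-0.0013  0.0599] ztop 0.1077
side 400 s [-0.0127  0.0128] t [-0.0547  0.0459] fit t,z [-0.0005  0.0628] ztop 0.1105
```

View pics/kscc.png

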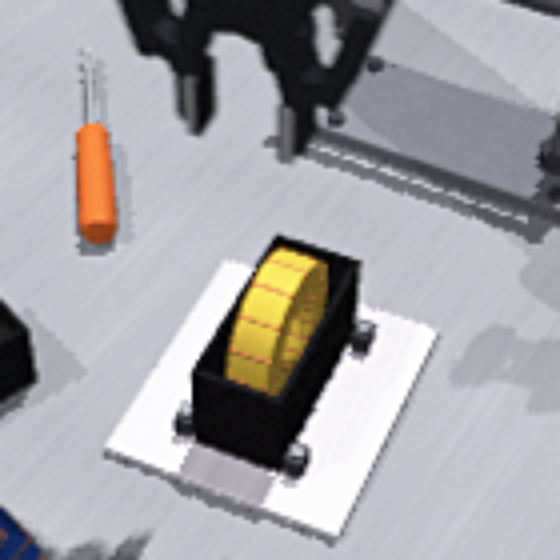

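View pics/ksic.png

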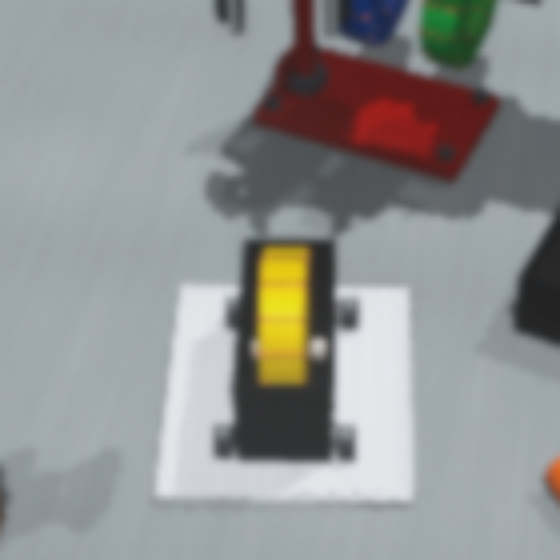

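Yellow stands upright in the case (z≈0.062, offset under 2 mm, released). Now I'll fetch green from the red stand.

```bash
python3 -m crank '[[[-0.01,-0.035,0.01,-6],[-0.025,-0.07,0.01,-12],[-0.04,-0.105,0.01,-18],[-0.055,-0.14,0.01,-22.8],[-0.071,-0.175,0.01,-22.8]]]';python3 -m crank '[[[0,-0.03,0,0],[0,-0.037,0,0],[0,-0.037,0,0],[0,-0.037,0,0]]]'; python3 st.py
```

```text
t: 26.07
tool_pos: [0.5255, -0.2153, 0.2086]
tool_rot: [1.396, 1.077, -1.396]
contact_force: [0.1, -0.1, 0.3]
opening: 0.043
t: 26.4
tool_pos: [0.5264, -0.2508, 0.2086]
tool_rot: [1.395, 1.079, -1.394]
contact_force: [0.5, 0.0, -0.4]
opening: 0.0427
t 26.4 pos [ 0.5264 -0.2508  0.2086] yaw -14.59 down [-0.001  0.001 -1.   ] open 0.0427 F [ 0.5  0.  -0.4] q [-0.57 -0.05  1.7   0.    1.5  -0.32]
```

```bash
python3 -m crank '[[[0.0005,-0.0015,-0.03,0],[0.0005,-0.0015,-0.06,0],[0.0005,-0.0015,-0.085,0],[0.0005,-0.0015,-0.096,0],[0.0005,-0.0015,-0.096,0]]]'; python3 -m crank '[[[0,0,0,0],[0,0,0,0],[0,0,0,0]]]';python3 st.py; python3 -m crank '[[[0,0,0,0],[0,0,0,0],[0,0,0,0],[0,0,0,0],[0,0,0,0]]]' 0.2 80;python3 -m crank '[[[0,0,0.006,0],[0,0,0.012,0],[0,0,0.017,0],[0,0,0.017,0],[0,0,0.017,0]]]';python3 st.py; python3 coil.py l
```

```text
t: 26.82
tool_pos: [0.5264, -0.2504, 0.1117]
tool_rot: [1.392, 1.083, -1.394]
contact_force: [-0.1, -0.3, 0.7]
opening: 0.0427
t: 27.07
tool_pos: [0.5277, -0.2524, 0.1142]
tool_rot: [1.393, 1.077, -1.392]
contact_force: [0.1, -0.5, -0.0]
opening: 0.0427
t 27.07 pos [ 0.5277 -0.2524  0.1142] yaw -14.51 down [ 0.001 -0.001 -1.   ] open 0.0427 F [ 0.1 -0.5 -0. ] q [-0.57  0.02  1.79  0.    1.33 -0.32]
t: 27.48
tool_pos: [0.5276, -0.2529, 0.1143]
tool_rot: [1.395, 1.077, -1.393]
contact_force: [-0.1, 1.1, 5.7]
opening: 0.0243
t: 27.9
tool_pos: [0.5268, -0.2528, 0.13]
tool_rot: [1.394, 1.078, -1.394]
contact_force: [-0.0, 0.1, -5.5]
opening: 0.0246
t 27.9 pos [ 0.5268 -0.2528  0.13  ] yaw -14.56 down [-0.  0. -1.] open 0.0246 F [-0.   0.1 -5.5] q [-0.57  0.01  1.77 -0.    1.36 -0.32]
scene blue 1065 mean [ 0.5884 -0.2765  0.1408] x [0.5659 0.606 ] y [-0.3135 -0.2353] z [0.0905 0.1699]
scene green 716 mean [ 0.5291 -0.2674  0.151 ] x [0.5076 0.5472] y [-0.2992 -0.22  ] z [0.1126 0.185 ]
scene yellow 461 mean [ 0.6024 -0.0152  0.0844] x [0.5776 0.6153] y [-0.0477  0.0306] z [0.0401 0.1077]
side blue 329 mean [ 0.584  -0.2493  0.144 ] x [0.5658 0.6022] y [-0.2888 -0.222 ] z [0.0976 0.1724]
side green 381 mean [ 0.5283 -0.2277  0.1582] x [0.5115 0.5444] y [-0.2717 -0.2066] z [0.1167 0.188 ]
side yellow 399 mean [0.5941 0.0196 0.0938] x [0.5805 0.6088] y [-0.0224  0.0447] z [0.0515 0.1102]
```

```bash
python3 -m crank '[[[-0.015,0.0039,0.001,0],[-0.03,0.0078,0.001,0],[-0.045,0.0117,0.001,0],[-0.06,0.0156,0.001,0],[-0.075,0.0196,0.001,0]]]'; python3 -m crank '[[[-0.015,0.0039,0,0],[-0.025,0.0065,0,0],[-0.025,0.0065,0,0],[-0.025,0.0065,0.02,0],[-0.025,0.0065,0.05,0]]]'; python3 st.py
```

```text
t: 28.42
tool_pos: [0.4509, -0.2327, 0.1306]
tool_rot: [1.394, 1.079, -1.394]
contact_force: [-0.4, 0.2, -5.0]
opening: 0.0244
t: 28.83
tool_pos: [0.4248, -0.225, 0.1774]
tool_rot: [1.394, 1.086, -1.398]
contact_force: [1.3, -0.2, -4.6]
opening: 0.0243
t 28.83 pos [ 0.4248 -0.225   0.1774] yaw -14.57 down [-0.007  0.005 -1.   ] open 0.0243 F [ 1.3 -0.2 -4.6] q [-0.64 -0.28  1.96  0.    1.48 -0.39]
```

```bash
python3 -m crank '[[[0,0.025,0.01,2],[-0.002,0.06,0.01,5],[-0.005,0.1,0.01,9],[-0.008,0.14,0.01,13],[-0.01,0.18,0.01,17]]]'; python3 -m crank '[[[0,0.04,0,2],[0,0.08,0,2],[0,0.12,0,2],[0,0.16,0,2],[-0.003,0.2,0,2]]]'; python3 -m crank '[[[0,0.04,0,0],[0,0.075,0,0],[0,0.098,0,0],[0,0.098,0,0],[0,0.098,0,0]]]';python3 -m crank '[[[0,0,0,0]]]'; python3 st.py
```

```text
t: 29.25
tool_pos: [0.4169, -0.0452, 0.1913]
tool_rot: [1.177, 1.229, -1.175]
contact_force: [1.4, 1.1, -5.2]
opening: 0.0245
t: 29.67
tool_pos: [0.4142, 0.1556, 0.1914]
tool_rot: [1.153, 1.244, -1.151]
contact_force: [1.5, -0.2, -5.7]
opening: 0.0241
t: 30.08
tool_pos: [0.4138, 0.2526, 0.1909]
tool_rot: [1.149, 1.246, -1.151]
contact_force: [-0.3, -1.0, -5.6]
opening: 0.0242
t: 30.17
tool_pos: [0.414, 0.2513, 0.1909]
tool_rot: [1.151, 1.245, -1.152]
contact_force: [-0.0, 0.4, -4.9]
opening: 0.0245
t 30.17 pos [0.414  0.2513 0.1909] yaw 4.46 down [-0.    -0.001 -1.   ] open 0.0245 F [-0.   0.4 -4.9] q [ 0.39 -0.29  1.94 -0.    1.5   0.31]
```

```bash
python3 -m crank '[[[0,0,-0.02,0],[0,0,-0.04,0],[0,0,-0.059,0],[0,0,-0.059,0],[0,0,-0.059,0]]]'; python3 -m crank '[[[0,0,0,0],[0,0,0,0]]]'; python3 st.py
python3 - <<'E'
from pr import *
from m import masks
from scipy.optimize import least_squares
for n in ('scene','side'):
    im,d,m=snap(n,'m'+n[:2]);P=pts(d,m);q=P[masks(im)['green']&(d>0)&(P[...,2]>.12)&(P[...,2]<.3)&(P[...,1]>.15)&(P[...,0]<.6)]
    r=least_squares(lambda c:np.hypot(q[:,1]-c[0],q[:,2]-c[1])-.046,[.25,.14],loss='soft_l1',f_scale=.001)
    print(n,len(q),r.x.round(4),np.percentile(q[:,0],[2,98]).round(4))
E
```

```text
t: 30.58
tool_pos: [0.4133, 0.2501, 0.1311]
tool_rot: [1.151, 1.245, -1.156]
contact_force: [0.6, -0.3, -4.0]
opening: 0.0243
t: 30.75
tool_pos: [0.4153, 0.2515, 0.1343]
tool_rot: [1.155, 1.243, -1.15]
contact_force: [-0.6, 0.6, -4.6]
opening: 0.0239
t 30.75 pos [0.4153 0.2515 0.1343] yaw 4.4 down [ 0.003  0.001 -1.   ] open 0.0239 F [-0.6  0.6 -4.6] q [ 0.39 -0.25  2.   -0.    1.39  0.31]
scene 345 [0.2498 0.1432] [0.4045 0.4303]
side 644 [0.2506 0.1455] [0.4013 0.4253]
```

```bash
python3 -m crank '[[[0.015,0.0011,-0.002,0],[0.03,0.0023,-0.002,0],[0.045,0.0034,-0.002,0],[0.06,0.0046,-0.002,0],[0.075,0.0057,-0.002,0]]]'; python3 -m crank '[[[0.018,0.0014,0,0],[0.036,0.0027,0,0],[0.054,0.0041,0,0],[0.0675,0.0051,0,0],[0.0675,0.0051,0,0]]]';python3 -m crank '[[[0,0,0,0],[0,0,0,0]]]'; python3 st.py
```

```text
t: 31.27
tool_pos: [0.4902, 0.2574, 0.1313]
tool_rot: [1.153, 1.244, -1.15]
contact_force: [-0.8, 0.9, -5.4]
opening: 0.0245
t: 31.68
tool_pos: [0.5595, 0.2622, 0.1314]
tool_rot: [1.154, 1.242, -1.15]
contact_force: [-1.2, 0.1, -5.7]
opening: 0.0236
t: 31.85
tool_pos: [0.5561, 0.2622, 0.1304]
tool_rot: [1.152, 1.245, -1.152]
contact_force: [0.1, -0.8, -5.5]
opening: 0.0243
t 31.85 pos [0.5561 0.2622 0.1304] yaw 4.45 down [-0.  0. -1.] open 0.0243 F [ 0.1 -0.8 -5.5] q [0.32 0.08 1.7  0.   1.36 0.24]
```

```bash
python3 -m crank '[[[0,0,-0.006,0],[0,0,-0.012,0],[0,0,-0.017,0],[0,0,-0.017,0],[0,0,-0.017,0]]]'; python3 st.py; python3 -m crank '[[[0,0,0,0],[0,0,0,0],[0,0,0,0],[0,0,0,0]]]' 0.5; python3 -m crank '[[[0,0,0.03,0],[0,0,0.07,0],[0,-0.02,0.1,0],[0.002,-0.06,0.1,-4],[0.005,-0.1,0.1,-8]]]'; python3 coil.py n; python3 st.py
```

```text
t: 32.27
tool_pos: [0.5559, 0.2622, 0.1143]
tool_rot: [1.151, 1.245, -1.152]
contact_force: [-4.2, -2.7, 3.7]
opening: 0.0242
t 32.27 pos [0.5559 0.2622 0.1143] yaw 4.46 down [-0.001 -0.    -1.   ] open 0.0242 F [-4.2 -2.7  3.7] q [0.32 0.09 1.71 0.   1.34 0.24]
t: 32.6
tool_pos: [0.5569, 0.2623, 0.1135]
tool_rot: [1.153, 1.244, -1.151]
contact_force: [-0.3, -0.4, 0.5]
opening: 0.0424
t: 33.02
tool_pos: [0.5633, 0.1623, 0.2174]
tool_rot: [1.259, 1.175, -1.249]
contact_force: [0.8, -0.9, -1.6]
opening: 0.0424
scene blue 1068 mean [ 0.5885 -0.2765  0.1407] x [0.5665 0.6058] y [-0.3136 -0.235 ] z [0.0902 0.1702]
scene green 373 mean [0.5602 0.2397 0.1398] x [0.5454 0.5709] y [0.2142 0.2853] z [0.0946 0.1701]
scene yellow 451 mean [ 0.6026 -0.0156  0.0848] x [0.584  0.6155] y [-0.0479  0.0312] z [0.0403 0.1081]
side blue 203 mean [ 0.5775 -0.2592  0.1423] x [0.5657 0.5883] y [-0.2898 -0.2259] z [0.0946 0.1722]
side green 627 mean [0.5528 0.2813 0.1579] x [0.5408 0.5652] y [0.2389 0.3071] z [0.1206 0.1729]
side yellow 381 mean [0.594  0.0195 0.0943] x [0.5807 0.609 ] y [-0.023   0.0449] z [0.0546 0.1105]
t 33.12 pos [0.5626 0.1579 0.2144] yaw -3.93 down [ 0.002 -0.002 -1.   ] open 0.0424 F [ 0.2  0.9 -0.5] q [ 0.15 -0.05  1.69 -0.    1.5   0.22]
```

View pics/nsi.png

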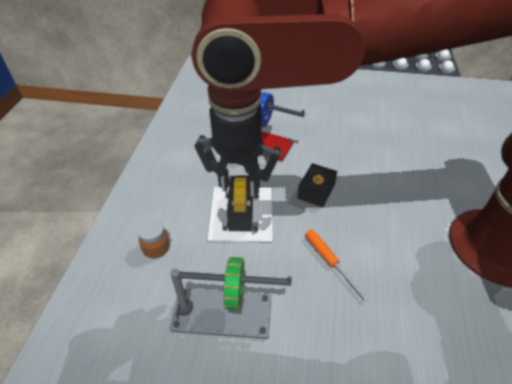

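Green is back within about 1 mm (side view (233,283)). Now blue.

```bash
python3 -m crank '[[[0.005,-0.04,0,-4],[0.01,-0.08,0,-8],[0.015,-0.12,0,-10.7],[0.02,-0.16,0,-10.7],[0.0238,-0.2,0,-10.7]]]';python3 -m crank '[[[0,-0.04,0,0],[0,-0.08,0,0],[0,-0.12,0,0],[0,-0.16,0,0],[0,-0.2,0,0]]]'; python3 -m crank '[[[0,-0.024,0,0],[0,-0.024,0,0],[0,-0.024,0,0],[0,-0.024,0,0]]]'; python3 st.py
```

```text
t: 33.53
tool_pos: [0.5855, -0.0392, 0.2132]
tool_rot: [1.39, 1.081, -1.389]
contact_force: [0.2, 0.7, -0.8]
opening: 0.0431
t: 33.95
tool_pos: [0.5853, -0.2395, 0.2132]
tool_rot: [1.39, 1.081, -1.389]
contact_force: [0.7, -0.5, 0.3]
opening: 0.043
t: 34.28
tool_pos: [0.5854, -0.261, 0.2129]
tool_rot: [1.39, 1.082, -1.39]
contact_force: [0.3, 0.1, -1.0]
opening: 0.0427
t 34.28 pos [ 0.5854 -0.261   0.2129] yaw -14.22 down [-0.     0.001 -1.   ] open 0.0427 F [ 0.3  0.1 -1. ] q [-0.54  0.08  1.56  0.    1.5  -0.29]
```

```bash
python3 -m crank '[[[0.0005,-0.007,-0.03,-0.4],[0.0005,-0.007,-0.06,-0.4],[0.0005,-0.007,-0.085,-0.4],[0.0005,-0.007,-0.1,-0.4],[0.0005,-0.007,-0.1,-0.4]]]'; python3 -m crank '[[[0,0,0,0],[0,0,0,0],[0,0,0,0]]]';python3 st.py; python3 -m crank '[[[0,0,0,0],[0,0,0,0],[0,0,0,0],[0,0,0,0],[0,0,0,0]]]' 0.2 80;python3 -m crank '[[[0,0,0.006,0],[0,0,0.012,0],[0,0,0.017,0],[0,0,0.017,0],[0,0,0.017,0]]]';python3 st.py; python3 coil.py o
```

```text
t: 34.7
tool_pos: [0.5854, -0.2668, 0.1115]
tool_rot: [1.394, 1.081, -1.395]
contact_force: [0.0, -0.6, 0.4]
opening: 0.0425
t: 34.95
tool_pos: [0.5864, -0.2685, 0.1142]
tool_rot: [1.395, 1.076, -1.394]
contact_force: [0.2, 0.5, 0.0]
opening: 0.0427
t 34.95 pos [ 0.5864 -0.2685  0.1142] yaw -14.61 down [ 0.001 -0.001 -1.   ] open 0.0427 F [0.2 0.5 0. ] q [-0.54  0.16  1.64  0.    1.34 -0.29]
t: 35.37
tool_pos: [0.5864, -0.2689, 0.1143]
tool_rot: [1.396, 1.076, -1.394]
contact_force: [0.6, 1.0, 4.1]
opening: 0.024
t: 35.78
tool_pos: [0.5856, -0.2688, 0.13]
tool_rot: [1.395, 1.077, -1.395]
contact_force: [0.4, -0.7, -5.8]
opening: 0.0243
t 35.78 pos [ 0.5856 -0.2688  0.13  ] yaw -14.66 down [-0.  0. -1.] open 0.0243 F [ 0.4 -0.7 -5.8] q [-0.55  0.15  1.63 -0.    1.37 -0.29]
scene blue 772 mean [ 0.5879 -0.2834  0.149 ] x [0.5662 0.6062] y [-0.3144 -0.2361] z [0.1047 0.1844]
scene green 363 mean [0.5603 0.2397 0.1394] x [0.545  0.5706] y [0.2141 0.2864] z [0.0942 0.1697]
scene yellow 465 mean [ 0.6025 -0.0153  0.0846] x [0.5786 0.6156] y [-0.0478  0.0308] z [0.0404 0.1076]
side blue 305 mean [ 0.5869 -0.2452  0.1581] x [0.5701 0.6038] y [-0.2872 -0.222 ] z [0.114  0.1879]
side green 650 mean [0.5527 0.2806 0.1577] x [0.5407 0.5656] y [0.2388 0.3073] z [0.1191 0.1726]
side yellow 398 mean [0.5941 0.0193 0.0936] x [0.5804 0.6085] y [-0.0231  0.045 ] z [0.0524 0.1101]
```

```bash
python3 -m crank '[[[-0.015,0.0039,0.0015,0],[-0.03,0.0078,0.0015,0],[-0.045,0.0117,0.0015,0],[-0.06,0.0156,0.0015,0],[-0.075,0.0196,0.0015,0]]]'; python3 st.py; python3 -m crank '[[[-0.016,0.0042,0,0],[-0.032,0.0084,0,0],[-0.048,0.0125,0,0],[-0.066,0.0173,0,0],[-0.082,0.0214,0,0]]]'; python3 -m crank '[[[0,0,0,0],[0,0,0.02,0],[0,0,0.05,0],[0,0.01,0.06,0],[0,0.03,0.06,2]]]'; python3 st.py
```

```text
t: 36.3
tool_pos: [0.5097, -0.2488, 0.1311]
tool_rot: [1.395, 1.078, -1.396]
contact_force: [0.4, -0.6, -4.8]
opening: 0.0241
t 36.3 pos [ 0.5097 -0.2488  0.1311] yaw -14.66 down [-0.001  0.    -1.   ] open 0.0241 F [ 0.4 -0.6 -4.8] q [-0.59 -0.03  1.81 -0.    1.36 -0.33]
t: 36.72
tool_pos: [0.4275, -0.2273, 0.1312]
tool_rot: [1.395, 1.078, -1.396]
contact_force: [-0.3, -0.8, -5.4]
opening: 0.0243
t: 37.13
tool_pos: [0.4312, -0.1999, 0.1962]
tool_rot: [1.372, 1.087, -1.368]
contact_force: [0.5, 0.5, -4.8]
opening: 0.0244
t 37.13 pos [ 0.4312 -0.1999  0.1962] yaw -12.77 down [ 0.007 -0.005 -1.   ] open 0.0244 F [ 0.5  0.5 -4.8] q [-0.59 -0.33  1.96 -0.    1.5  -0.37]
```

```bash
python3 -m crank '[[[-0.003,0.04,0,4],[-0.006,0.08,0,8],[-0.009,0.12,0,12],[-0.012,0.16,0,16],[-0.015,0.2,0,17.1]]]'; python3 -m crank '[[[0,0.04,0,0],[0,0.08,0,0],[0,0.12,0,0],[0,0.16,0,0],[0,0.2,0,0]]]'; python3 -m crank '[[[0,0.03,0,0],[0,0.048,0,0],[0,0.048,0,0],[0,0.048,0,0],[0,0.048,0,0]]]'; python3 st.py
```

```text
t: 37.55
tool_pos: [0.4133, 0.0044, 0.1915]
tool_rot: [1.151, 1.245, -1.149]
contact_force: [1.1, -0.2, -6.0]
opening: 0.0242
t: 37.97
tool_pos: [0.413, 0.2049, 0.1916]
tool_rot: [1.152, 1.245, -1.15]
contact_force: [0.6, -1.6, -4.5]
opening: 0.0239
t: 38.38
tool_pos: [0.4134, 0.2501, 0.1913]
tool_rot: [1.151, 1.245, -1.152]
contact_force: [0.1, 0.0, -5.8]
opening: 0.0241
t 38.38 pos [0.4134 0.2501 0.1913] yaw 4.46 down [-0.001 -0.001 -1.   ] open 0.0241 F [ 0.1  0.  -5.8] q [ 0.39 -0.29  1.94 -0.    1.5   0.31]
```

```bash
python3 -m crank '[[[0,0.001,-0.02,0],[0,0.001,-0.04,0],[0,0.001,-0.06,0],[0,0.001,-0.06,0],[0,0.001,-0.06,0]]]'; python3 -m crank '[[[0,0,0,0],[0,0,0,0]]]'; python3 st.py
python3 - <<'E'
from pr import *
from m import masks
from scipy.optimize import least_squares
for n in ('scene','side'):
    im,d,m=snap(n,'p'+n[:2]);P=pts(d,m);q=P[masks(im)['blue']&(d>0)&(P[...,2]>.12)&(P[...,2]<.3)&(P[...,1]>.15)&(P[...,0]<.6)]
    r=least_squares(lambda c:np.hypot(q[:,1]-c[0],q[:,2]-c[1])-.046,[.25,.14],loss='soft_l1',f_scale=.001)
    print(n,len(q),r.x.round(4),np.percentile(q[:,0],[2,98]).round(4))
E
```

```text
t: 38.8
tool_pos: [0.4129, 0.2499, 0.1305]
tool_rot: [1.151, 1.245, -1.156]
contact_force: [0.8, -0.1, -5.7]
opening: 0.0242
t: 38.97
tool_pos: [0.4151, 0.2513, 0.1338]
tool_rot: [1.155, 1.243, -1.15]
contact_force: [0.6, 0.6, -4.5]
opening: 0.0239
t 38.97 pos [0.4151 0.2513 0.1338] yaw 4.4 down [ 0.003  0.001 -1.   ] open 0.0239 F [ 0.6  0.6 -4.5] q [ 0.39 -0.25  2.    0.    1.39  0.31]
scene 359 [0.2507 0.143 ] [0.4043 0.4304]
side 538 [0.2514 0.1449] [0.401  0.4253]
```

```bash
python3 -m crank '[[[0.015,0.0011,-0.002,0],[0.033,0.0025,-0.002,0],[0.051,0.0039,-0.002,0],[0.069,0.0053,-0.002,0],[0.086,0.0065,-0.002,0]]]'; python3 -m crank '[[[0,0,0,0],[0,0,0,0],[0,0,0,0]]]'; python3 st.py;  python3 -m crank '[[[0,0,-0.006,0],[0,0,-0.012,0],[0,0,-0.0165,0],[0,0,-0.0165,0],[0,0,-0.0165,0]]]'; python3 st.py
```

```text
t: 39.48
tool_pos: [0.5013, 0.258, 0.1308]
tool_rot: [1.153, 1.244, -1.15]
contact_force: [0.9, -0.3, -5.0]
opening: 0.0243
t: 39.73
tool_pos: [0.4996, 0.2577, 0.1301]
tool_rot: [1.152, 1.245, -1.152]
contact_force: [0.1, -0.9, -5.3]
opening: 0.0246
t 39.73 pos [0.4996 0.2577 0.1301] yaw 4.44 down [-0.  0. -1.] open 0.0246 F [ 0.1 -0.9 -5.3] q [ 0.34 -0.05  1.83  0.    1.36  0.27]
t: 40.15
tool_pos: [0.4992, 0.2577, 0.1143]
tool_rot: [1.151, 1.245, -1.152]
contact_force: [-4.5, -2.0, 4.5]
opening: 0.0242
t 40.15 pos [0.4992 0.2577 0.1143] yaw 4.46 down [-0.001 -0.    -1.   ] open 0.0242 F [-4.5 -2.   4.5] q [ 0.34 -0.03  1.84  0.    1.33  0.27]
```

```bash
python3 -m crank '[[[0,0,0,0],[0,0,0,0],[0,0,0,0],[0,0,0,0]]]' 0.5; python3 -m crank '[[[0,0,0.03,0],[0,0,0.07,0],[-0.01,0,0.1,0],[-0.04,-0.02,0.12,0],[-0.07,-0.04,0.12,0]]]';python3 -m crank '[[[-0.03,0.02,0,0],[-0.06,0.04,0,0],[-0.06,0.04,0,0],[-0.06,0.04,0,0],[-0.06,0.04,0,0]]]'; python3 coil.py r; python3 yc.py v; python3 st.py
```

```text
t: 40.48
tool_pos: [0.5002, 0.2578, 0.1135]
tool_rot: [1.153, 1.244, -1.151]
contact_force: [0.3, 0.1, -0.6]
opening: 0.0429
t: 40.9
tool_pos: [0.4322, 0.2185, 0.2396]
tool_rot: [1.158, 1.24, -1.143]
contact_force: [0.3, -0.9, 1.1]
opening: 0.0426
t: 41.32
tool_pos: [0.3701, 0.2577, 0.2334]
tool_rot: [1.152, 1.244, -1.151]
contact_force: [0.9, -0.1, -0.5]
opening: 0.0427
scene blue 382 mean [0.5044 0.2378 0.1389] x [0.4888 0.5142] y [0.2098 0.2853] z [0.0916 0.1695]
scene green 371 mean [0.5602 0.2403 0.1402] x [0.5445 0.5708] y [0.2138 0.2862] z [0.095  0.1697]
scene yellow 442 mean [ 0.6018 -0.0157  0.085 ] x [0.5747 0.6156] y [-0.0478  0.0301] z [0.04   0.1076]
side blue 508 mean [0.4969 0.2768 0.1591] x [0.4851 0.5092] y [0.2349 0.3029] z [0.1285 0.1725]
side green 620 mean [0.5527 0.2812 0.1577] x [0.5408 0.5651] y [0.2387 0.3072] z [0.1177 0.1724]
side yellow 403 mean [0.594  0.0191 0.0939] x [0.5805 0.6088] y [-0.0232  0.0452] z [0.0523 0.1102]
scene 373 s [-0.0246  0.0126] t [-0.047   0.0286] fit t,z [-0.0013  0.0601] ztop 0.1084
side 394 s [-0.0126  0.0126] t [-0.0238  0.0461] fit t,z [-0.0004  0.0626] ztop 0.1108
t 41.52 pos [0.3705 0.2573 0.2331] yaw 4.37 down [-0. -0. -1.] open 0.0426 F [ 0.5  0.2 -0.1] q [ 0.44 -0.4   1.95 -0.    1.59  0.37]
```

View pics/rsc.png

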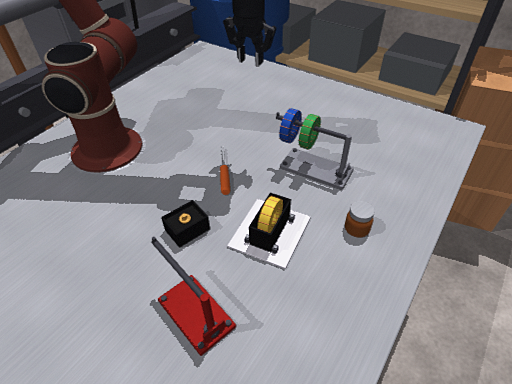

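View pics/rsi.png

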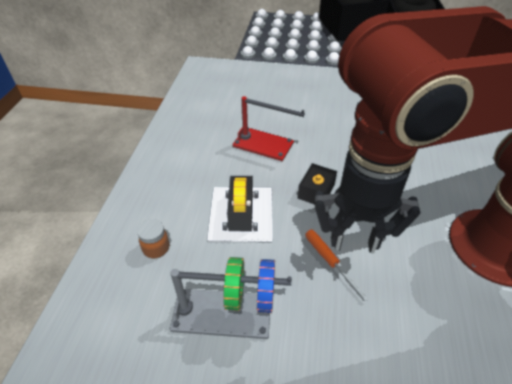

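Blue (290,125) and green (310,131) are back at their original pixels, yellow stands in the case (270,213), and the bystanders have not moved. The gripper is free of everything.

```bash
python3 -c "
from station import finish_job
print(finish_job())"
```

```text
the job is handed in; nothing more can be done
None
```

I parked the blue and then the green coil on the red side stand and stood the yellow coil in the potting case. Then I hung green and blue back on the grey rack, released everything, and handed the job in at about 41.5 s. No verdict was reported.

**Last checks (cameras and depth):**
- **Yellow coil:** its centre is within about 1.5 mm of the case's middle, at z of about 60 mm in the scene view and 63 mm in the side view. It stands upright and is released.
- **Blue and green coils:** both hang on the grey bar with their tops at about 0.170 m. Each is within about 2 mm of where it started.
- **Screwdriver, potted unit and jar:** they look unmoved in the pictures. I did not measure their final positions.
- **Contact:** the gripper was clear of everything and the contact force was only noise.

**Disagreement:** the cameras showed the fingertips about 40 mm above the TCP height the robot reported. I set grasp heights from the images, and all six grasps went cleanly that way.

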